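# Carry measured parts over to the outgoing rack in order

### The arm

A 7-joint arm with a two-finger parallel gripper is mounted at the origin on the work surface. World frame = base frame: x ahead of the robot, y to its left, z up, the work surface at z = 0. Lengths are in m, angles in rad, forces in N, time in s.
With the tool pointing down it reaches from about 0.425 to 0.95 m from the base axis. Payload 4.7 kg.
Tool frame: the origin (TCP) lies at the very end of the fingers, on their centre line; the grasp point (between the pads) lies 19 mm behind it; z points along the fingers, y is the line along which they close (so a half turn about z gives the same grasp; the last joint's range is limited). The gripper opens to 87 mm and grips with 3 to 60 N. Pads are 19 mm wide; open, the fingers measure 117 mm over their backs; the gripper's body (75 mm by 190 mm) begins 51 mm behind the grasp point.
Start: joints at [-1.176, 0.469, -0.049, 1.532, 0.024, 1.141, -0.082], TCP at [0.278, 0.615, 0.223] pointing down, gripper open.
Joint ranges: [-2.59, 2.59], [-0.33, 1.99], [-1.39, 1.29], [0.1, 2.45], [-1.04, 4.18], [0.21, 1.99], [-2.66, 2.66]. Speed limits (rad/s): [2.57, 2.57, 3.14, 3.14, 3.14, 3.14, 3.14].

### API

Orientations are given as a unit quaternion [x, y, z, w].
In Python, from plant import state, imaging, job gives the robot as it stands.
- The arm moves only by the tool apply_moves, never from a script. Its argument "steps" is a list of rows, each a list of 6 numbers: the shift along the tool's x, y, z in m, then the turn, a rotation vector about the tool's x, y, z in degrees. A call has exactly 10 rows; each row shifts and turns the commanded pose from where the row before left it, along the tool's axes as they then stand; what a row does not reach is not made up. A row lasts 1/12 s, in which the tool goes at most 41.7 mm and 7.16 degrees, less where a joint would pass 70% of its speed; a pose out of reach is approached as far as the arm can. A call is refused whole if a number of a shift passes 0.0417 or a number of a turn 7.16, either way. A call with a gripper value outside its range is refused whole. "grip" is the opening, from -1 (shut) to 1 (fully open), set as the call begins (left out, the last holds). The fingers move at their own pace and stop on an object; "force" is the grip in N (left out, the last holds). Time passes only in rows, so rows that do not move let the fingers close, or fill a call up. It gives the time, the measured TCP pose, the force, the opening and the grip force at its end, in the units of the state.
- state(): the state, without advancing time (a new reading comes with each control period).
- imaging.grab_frame(name): name is "scene" or "top" or "wrist"; returns a dict with "img" (384x512x3 uint8, red, green, blue), "camera_matrix" (3x3 intrinsics, pixels), "origin" and "attitude" of the camera in the world; the wrist camera has in their place "mount" (4x4, takes a point from camera to tool coordinates, whose origin is the TCP and whose axes are the flange's). Camera axes: x right, y down, z forward; pixel columns grow to the right and rows downward; lengths in m; the calibration is good to about 2 mm. A picture is of the moment at which its call begins: read the wrist's pose just before it. There is no depth.
- job.sign_off(): hands the job in; it is judged then, once.
The state is a dict: "clock": time; "q": joint angles; "qvel": joint speeds; "joint_efforts": joint torques, N m; "position": TCP position; "eef_rot": TCP orientation; "ft_force": force on the tool from outside, world axes, zero at the start; "ft_torque": the same for the moment, N m; "gripper_width": finger opening in m; "grasp_force": force on a finger pad.
Only numpy, scipy, OpenCV 4.12 (cv2) and the standard library are available. Lean on these libraries where they do the work, as an engineer would, in place of code of your own. Each camera call takes 0.05 s, during which the arm holds its last target. There are 200 camera calls.

### The job

The four machined parts in the full rack have been measured in the order in which they stand, counted from the rack's upright end plate. Move them one by one to the empty rack, in the same order counted from that rack's own end plate, each upright in the middle of its own pocket. Set them down gently, do not drop them or tip them over, and leave the tools and the green sensor on the bench alone.

Things in the scene. Friction and masses are not known exactly. Their poses are not given: they have to be found in the camera images.
- rack_in: Full bright aluminium rack, fixed: base 70 (x) by 276 (y) mm, 8 thick; one upright end plate across its +y end (y = +132 to +138, top 53 above the bench). Origin: base centre on the bench; y along the row to the end plate. Places 1-4 centred at x = 0, y = +96, +32, -32, -96 mm (1 beside the end plate), each with a black seat and one part, in any order. Either rack may be turned any way.
- rack_out: Empty dark steel rack, fixed: base 70 (x) by 276 (y) mm, 8 thick; one upright end plate across its +y end (y = +132 to +138, top 53 above the bench). Origin: base centre on the bench; y along the row to the end plate. Places 1-4 centred at x = 0, y = +96, +32, -32, -96 mm (1 beside the end plate), each a grey square pocket, 52 mm inside, 60 outside, floor 12 above the bench, rim 6 above the floor.
- sleeve: Brass flanged sleeve, 50 mm tall: a flange of 36 mm diameter, 8 mm high, at the foot, above it a plain round body of 28 mm diameter; about 0.22 kg. A dark disc on top looks like a bore (it is closed). Origin: centre of its underside; z up its axis. Stands upright within 6 mm of its seat's middle, yaw within 0.15 rad of the rack's.
- fitting: Steel pipe fitting, 58 mm tall: a hexagon 36 mm over corners and 22 mm high at the foot, above it a round neck of 24 mm diameter; about 0.24 kg. Origin: centre of its underside; z up its axis. Stands upright within 6 mm of its seat's middle, yaw within 0.15 rad of the rack's.
- housing: Square aluminium sensor housing, 34 x 34 mm, 46 mm tall, a dark disc on top and on its own +x side; about 0.14 kg. Origin: centre of its underside; z up its axis. Stands upright within 6 mm of its seat's middle, yaw within 0.15 rad of the rack's.
- spool: Steel valve spool, 68 mm tall: a land of 34 mm diameter at the foot (to 16 mm), a waist of 20 mm, and an upper land of 34 mm diameter from 38 mm to the top at 68 mm; about 0.30 kg. Origin: centre of its underside; z up its axis. Stands upright within 6 mm of its seat's middle, yaw within 0.15 rad of the rack's.
- seat_sleeve: Black seat in which the sleeve stands at the start: square pocket, 52 mm inside, 60 outside, floor 12 above the bench, rim 6 above the floor. Fixed; it stays and marks the part's old place. Origin: centre of its underside, 8 mm above the bench; axes as rack_in. The four seats look alike, told apart by position.
- seat_fitting: Black seat in which the fitting stands at the start: square pocket, 52 mm inside, 60 outside, floor 12 above the bench, rim 6 above the floor. Fixed; it stays and marks the part's old place. Origin: centre of its underside, 8 mm above the bench; axes as rack_in. The four seats look alike, told apart by position.
- seat_housing: Black seat in which the housing stands at the start: square pocket, 52 mm inside, 60 outside, floor 12 above the bench, rim 6 above the floor. Fixed; it stays and marks the part's old place. Origin: centre of its underside, 8 mm above the bench; axes as rack_in. The four seats look alike, told apart by position.
- seat_spool: Black seat in which the spool stands at the start: square pocket, 52 mm inside, 60 outside, floor 12 above the bench, rim 6 above the floor. Fixed; it stays and marks the part's old place. Origin: centre of its underside, 8 mm above the bench; axes as rack_in. The four seats look alike, told apart by position.
- screwdriver: Bystander: yellow-handled screwdriver lying loose on the bench beyond the racks, its length along its x. To be left alone.
- spanner: Bystander: steel spanner lying loose on the bench beyond the racks, its length along its x. To be left alone.
- sensor: Bystander: green box-shaped sensor, 55 x 45 x 50 mm, loose on the bench between the racks. To be left alone.
Not all that is in view belongs to the job. Leave any orange or red look-alike of the fitting alone.

How it is judged:
At the end, for the whole second after the job is handed in: Every part stands in the outgoing rack in the place of the same number (counted from the end plate) as the one it had in the full rack: within 12 mm of the pocket's centre along and across the rack, on the pocket's floor within 4 mm in height, upright within 0.12 rad, released and at rest (((y of seat_sleeve in the frame of rack_in between 0.076 and 0.116 m and y of sleeve in the frame of rack_out between 0.084 and 0.108 m) or (y of seat_sleeve in the frame of rack_in between 0.012 and 0.052 m and y of sleeve in the frame of rack_out between 0.02 and 0.044 m) or (y of seat_sleeve in the frame of rack_in between -0.052 and -0.012 m and y of sleeve in the frame of rack_out between -0.044 and -0.02 m) or (y of seat_sleeve in the frame of rack_in between -0.116 and -0.076 m and y of sleeve in the frame of rack_out between -0.108 and -0.084 m)) and x of sleeve in the frame of rack_out between -0.012 and 0.012 m and z of sleeve in the frame of rack_out between 0.008 and 0.016 m and angle between each of sleeve, fitting, housing, spool's own z axis and vertical below 0.12 rad and linear speed of each of sleeve, fitting, housing, spool below 0.02 m/s and angular speed of each of sleeve, fitting, housing, spool below 0.2 rad/s and contact force between each of sleeve, fitting, housing, spool and the fingers below 0.1 N and ((y of seat_fitting in the frame of rack_in between 0.076 and 0.116 m and y of fitting in the frame of rack_out between 0.084 and 0.108 m) or (y of seat_fitting in the frame of rack_in between 0.012 and 0.052 m and y of fitting in the frame of rack_out between 0.02 and 0.044 m) or (y of seat_fitting in the frame of rack_in between -0.052 and -0.012 m and y of fitting in the frame of rack_out between -0.044 and -0.02 m) or (y of seat_fitting in the frame of rack_in between -0.116 and -0.076 m and y of fitting in the frame of rack_out between -0.108 and -0.084 m)) and x of fitting in the frame of rack_out between -0.012 and 0.012 m and z of fitting in the frame of rack_out between 0.008 and 0.016 m and ((y of seat_housing in the frame of rack_in between 0.076 and 0.116 m and y of housing in the frame of rack_out between 0.084 and 0.108 m) or (y of seat_housing in the frame of rack_in between 0.012 and 0.052 m and y of housing in the frame of rack_out between 0.02 and 0.044 m) or (y of seat_housing in the frame of rack_in between -0.052 and -0.012 m and y of housing in the frame of rack_out between -0.044 and -0.02 m) or (y of seat_housing in the frame of rack_in between -0.116 and -0.076 m and y of housing in the frame of rack_out between -0.108 and -0.084 m)) and x of housing in the frame of rack_out between -0.012 and 0.012 m and z of housing in the frame of rack_out between 0.008 and 0.016 m and ((y of seat_spool in the frame of rack_in between 0.076 and 0.116 m and y of spool in the frame of rack_out between 0.084 and 0.108 m) or (y of seat_spool in the frame of rack_in between 0.012 and 0.052 m and y of spool in the frame of rack_out between 0.02 and 0.044 m) or (y of seat_spool in the frame of rack_in between -0.052 and -0.012 m and y of spool in the frame of rack_out between -0.044 and -0.02 m) or (y of seat_spool in the frame of rack_in between -0.116 and -0.076 m and y of spool in the frame of rack_out between -0.108 and -0.084 m)) and x of spool in the frame of rack_out between -0.012 and 0.012 m and z of spool in the frame of rack_out between 0.008 and 0.016 m); the robot touches nothing.
It fails at once if a part is tipped over (more than 0.7 rad) (angle between any of sleeve, fitting, housing, spool's own z axis and vertical above 0.7 rad).
It fails at once if a part is dropped or knocked away (faster than 0.6 m/s while not held by the fingers) ((linear speed of sleeve above 0.6 m/s and contact force between sleeve and the fingers below 0.01 N) or (linear speed of fitting above 0.6 m/s and contact force between fitting and the fingers below 0.01 N) or (linear speed of housing above 0.6 m/s and contact force between housing and the fingers below 0.01 N) or (linear speed of spool above 0.6 m/s and contact force between spool and the fingers below 0.01 N)).
It fails at once if a tool or the green sensor on the bench is disturbed (moved more than 30 mm) (distance of any of screwdriver, spanner, sensor from where it was at the start of the episode above 0.03 m).
It also fails if it takes over 112 s, if anything falls off the work surface, if the arm or the gripper's body presses on something with over 40 N, if the wrist force passes 120 N, or if a joint passes its speed limit or range.

## Working session

There is one attempt and no reset: what is moved stays moved. The work goes in short steps, Python scripts to look and compute and a tool call to move; the robot and the scene stay as the last step left them, time stands still between calls to the robot, and variables do not carry over. Pictures are saved under pics/ and viewed, at most 14 in all, crops included, and the job is handed in when it is done.

Besides the shell and the picture viewer there is one more tool, called after "Emit:" as name(argument=value, ...) on one line, values as JSON. apply_moves: Moves the arm, as the interface text tells. Its arguments: {"type":"object","properties":{"steps":{"type":"array"},"grip":{"type":"number"},"force":{"type":"number"}},"required":["steps"]}

```bash
mkdir -p pics; python3 - <<'E'
from plant import state, imaging
import cv2,pickle
s=state();print({k:s[k] for k in ('clock','position','eef_rot','gripper_width','ft_force')})
for n in('scene','top'):
    f=imaging.grab_frame(n);pickle.dump(f,open(n+'.pkl','wb'));cv2.imwrite(f'pics/{n}0.png',cv2.resize(f['img'][:,:,::-1],(800,600),interpolation=cv2.INTER_CUBIC))
    print(n,f['camera_matrix'],f['origin'],f['attitude'])
E
```

```text
{'clock': 0.0, 'position': array([0.27733053, 0.61476544, 0.22152033]), 'eef_rot': array([ 2.10305316e-01,  9.77635314e-01, -9.16991000e-04, -1.64089212e-04]), 'gripper_width': 0.0874048242319766, 'ft_force': array([0.13455039, 0.17567335, 0.03624244])}
scene [[403.18001155   0.         258.84278551]
 [  0.         403.18001155 191.86782684]
 [  0.           0.           1.        ]] [1.06503012 0.54802979 0.86628539] [ 0.36305819  0.85705308 -0.33394581 -0.14875806]
top [[424.56894806   0.         255.33617179]
 [  0.         424.56894806 189.41457831]
 [  0.           0.           1.        ]] [0.35421306 0.04518362 1.09737077] [ 0.71367015 -0.69594839  0.06322622 -0.04830326]
```

View pics/top0.png

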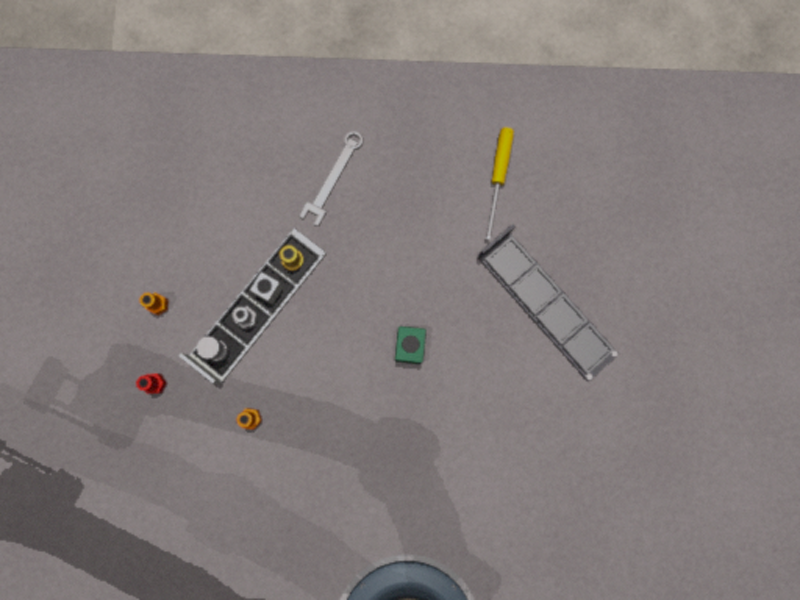

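View pics/scene0.png

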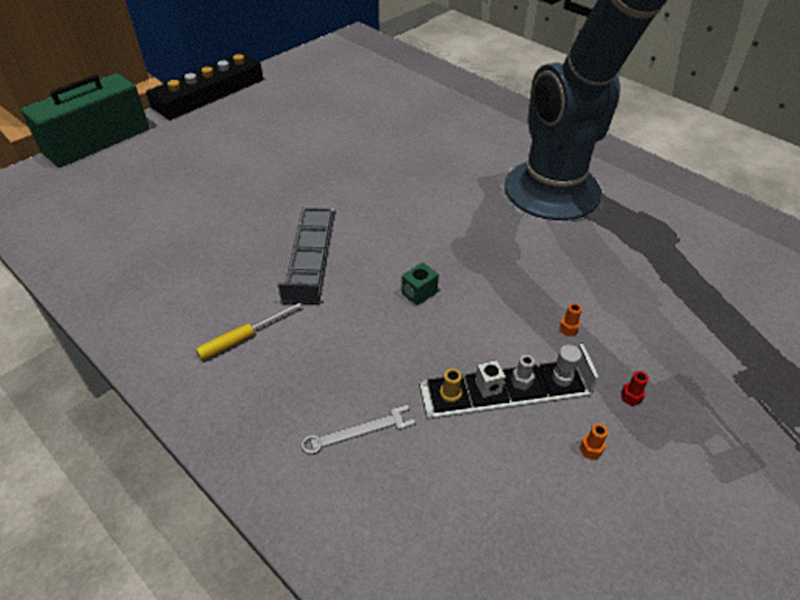

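The top view (800x600) shows the full rack at about (253,305), with its end plate at the lower left (200,368). Counted from the plate, place 1 is the spool (210,348), 2 the fitting (243,317), 3 the housing (266,288) and 4 the sleeve (291,257). The empty rack is at about (548,305), with its end plate at the upper left (495,245). The scene view confirms the order.

There are four fitting-like things in the top view. The two orange ones at (153,302) and (249,419) and the red one at (150,383) are decoys. The steel one at (243,317), standing in a black seat, is the real fitting.

```bash
cat > h.py <<'E'
import numpy as np,cv2,pickle
from scipy.spatial.transform import Rotation as R
def cast(f,px,z):
    px=np.asarray(px,float).reshape(-1,2);K=f['camera_matrix']
    d=np.c_[px,np.ones(len(px))]@np.linalg.inv(K).T@R.from_quat(f['attitude']).as_matrix().T
    o=np.asarray(f['origin']);return (o+d*((z-o[2])/d[:,2])[:,None])[:,:2]
def proj(f,P):
    p=(np.asarray(P,float).reshape(-1,3)-f['origin'])@R.from_quat(f['attitude']).as_matrix()@f['camera_matrix'].T
    return p[:,:2]/p[:,2:]
def rect(m,f,z):
    c=max(cv2.findContours(m.astype(np.uint8),cv2.RETR_EXTERNAL,cv2.CHAIN_APPROX_NONE)[0],key=cv2.contourArea)
    return cv2.minAreaRect(cast(f,c,z).astype(np.float32)*1000),c
E
python3 - <<'E'
from h import *
f=pickle.load(open('top.pkl','rb'));im=f['img'].astype(int)
def box(x0,y0,x1,y1):
    b=np.zeros(im.shape[:2],bool);s=.64;b[int(y0*s):int(y1*s),int(x0*s):int(x1*s)]=1;return b
V=im.max(2)
for n,m,z in(('black seats',box(178,225,335,390)&(V<45),.018),('black+bright',box(178,228,330,390)&((V<50)|(V>140)),.008),
  ):
    for zz in(z,):
        r,c=rect(m,f,zz);print(n,r,cv2.boundingRect(c))
# grey bench vs pocket: dark frame and light pockets
b=box(470,220,625,385)
hsv=cv2.cvtColor(f['img'],cv2.COLOR_RGB2HSV)
for t in(130,140):
    m=(b&(im[:,:,2]>t)).astype(np.uint8)
    for c in cv2.findContours(m,cv2.RETR_EXTERNAL,cv2.CHAIN_APPROX_NONE)[0]:
        if cv2.contourArea(c)>100: print(t,cv2.minAreaRect(cast(f,c,.012).astype(np.float32)*1000))
print(im[200,350],im[195,355],im[215,300],im[225,377])
a=cv2.resize(f['img'][140:250,110:220],(550,550),interpolation=cv2.INTER_CUBIC);bb=cv2.resize(f['img'][140:250,300:400],(500,550),interpolation=cv2.INTER_CUBIC)
cv2.imwrite('pics/crop.png',cv2.resize(np.hstack([a,bb])[:,:,::-1],(800,419)))
E
```

```text
black seats ((412.697509765625, 311.2327880859375), (20.29534149169922, 38.61778259277344), 26.72305679321289) (132, 224, 15, 13)
black+bright ((512.1607055664062, 258.1546936035156), (73.17855834960938, 270.3554992675781), 53.75552749633789) (121, 146, 87, 97)
130 ((450.0147399902344, -284.4844665527344), (51.54726028442383, 50.006412506103516), 42.291351318359375)
130 ((497.6541442871094, -246.27915954589844), (57.91611099243164, 57.4412727355957), 41.32524490356445)
130 ((544.2739868164062, -200.7541961669922), (57.33271408081055, 52.19447326660156), 41.89621353149414)
130 ((593.5845947265625, -160.6495361328125), (58.37144470214844, 58.439788818359375), 41.58114242553711)
140 ((496.6454162597656, -241.56419372558594), (49.3056640625, 44.11439514160156), 41.31318664550781)
140 ((545.7899169921875, -199.11102294921875), (52.042240142822266, 48.51493835449219), 42.25249481201172)
140 ((590.9331665039062, -157.9302215576172), (54.668540954589844, 48.97963333129883), 41.891456604003906)
[146 143 143] [142 139 139] [132 127 127] [137 135 135]
```

View pics/crop.png

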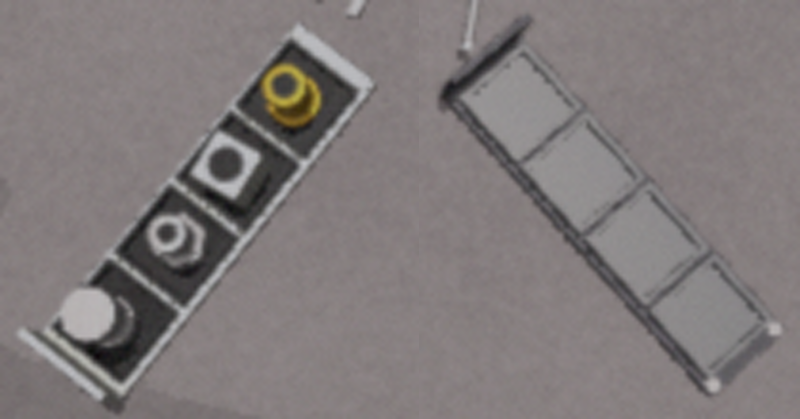

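The enlarged crop confirms it. From the end plate (lower left) the order is spool top (90,315), steel fitting (170,237), housing (227,165), brass sleeve (288,88). The empty rack's pockets are at about (517,105), (580,170), (645,240) and (710,310), with its plate at the upper left.

```bash
python3 - <<'E'
from h import *
f=pickle.load(open('top.pkl','rb'));g=pickle.load(open('scene.pkl','rb'))
s=800/1050*5
def L(x,y):return (x/s+110-.4,y/s+140-.4)
T={'spool':((90,315),.080),'fitting':((170,237),.070),'housing':((227,165),.058),'sleeve':((288,88),.062)}
P=[]
for n,(p,z) in T.items():
    w=cast(f,L(*p),z)[0];P.append(w);print(n,np.round(w*1000,1),'scene px(800)',np.round(proj(g,[*w,z])*1.5625))
P=np.array(P);u=P[0]-P[3];print('pitch',np.linalg.norm(u)/3,'ang',np.degrees(np.arctan2(u[1],u[0])),'ctr',P.mean(0))
for p in((297,27),(375,82),(125,395)):print('base corner',cast(f,L(*p),.008)*1000)
E
```

```text
spool [429.4 314.5] scene px(800) [[569. 352.]]
fitting [481.  269.9] scene px(800) [[526. 359.]]
housing [530.5 238.6] scene px(800) [[490. 370.]]
sleeve [581.9 201.1] scene px(800) [[451. 374.]]
pitch 0.06335070854835027 ang 143.34929733006473 ctr [0.50569087 0.25601728]
base corner [[636.95013515 205.10784618]]
base corner [[599.64123624 149.80075009]]
base corner [[382.16998238 306.82587115]]
```

```bash
cat > mv.py <<'E'
import sys,numpy as np
from scipy.spatial.transform import Rotation as R
from plant import state
# mv.py x y z(mm) yaw_deg(of tool y) n_rows : per-row shift (m) and turn (deg)
x,y,z,a,n=map(float,sys.argv[1:6]);n=int(n)
s=state();R0=R.from_quat(s['eef_rot']);c,sn=np.cos(np.radians(a)),np.sin(np.radians(a))
def goal(sg):return R.from_matrix(np.c_[[sg*sn,-sg*c,0],[sg*c,sg*sn,0],[0,0,-1]])
G=min((goal(1),goal(-1)),key=lambda g:(R0.inv()*g).magnitude())
w=(R0.inv()*G).as_rotvec()/n
D=np.array([x,y,z])/1000-s['position']
S=sum((R0*R.from_rotvec(w*k)).as_matrix() for k in range(n))
v=np.linalg.solve(S,D)
ty=R0.as_matrix()[:,1]
print('t %.2f pos %s yaw %.1f tilt %.2f w %.4f gf %.1f ft %s'%(s['clock'],np.round(s['position']*1000,1),np.degrees(np.arctan2(ty[1],ty[0])),np.degrees(np.arccos(-R0.as_matrix()[2,2])),s['gripper_width'],s['grasp_force'],np.round(s['ft_force'],1)))
print('row',np.round(v,4),np.round(np.degrees(w),2),'j',np.round(s['q'],2))
E
python3 mv.py 500 260 270 54 20; python3 -c "
from plant import imaging
import numpy as np
print(np.round(imaging.grab_frame('wrist')['mount'],4))"
```

```text
[[ 5.000e-04 -9.576e-01 -2.880e-01  7.950e-02]
 [ 1.000e+00  5.000e-04 -1.000e-04 -1.000e-04]
 [ 2.000e-04 -2.880e-01  9.576e-01 -1.629e-01]
 [ 0.000e+00  0.000e+00  0.000e+00  1.000e+00]]Traceback (most recent call last):
  File "mv.py", line 8, in <module>
    G=min((goal(1),goal(-1)),key=lambda g:(R0.inv()*g).magnitude())
           ~~~~^^^
  File "mv.py", line 7, in goal
    def goal(sg):return R.from_matrix(np.c_[[sg*sn,-sg*c,0],[sg*c,sg*sn,0],[0,0,-1]])
                        ~~~~~~~~~~~~~^^^^^^^^^^^^^^^^^^^^^^^^^^^^^^^^^^^^^^^^^^^^^^^^
  File "scipy/spatial/transform/_rotation.pyx", line 1143, in scipy.spatial.transform._rotation.Rotation.from_matrix
ValueError: Non-positive determinant (left-handed or null coordinate frame) in rotation matrix 0: [[ 0.80901699  0.58778525  0.        ]
 [-0.58778525  0.80901699  0.        ]
 [ 0.          0.         -1.        ]].
```

```bash
sed -i 's/\[sg\*sn,-sg\*c,0\]/[-sg*sn,sg*c,0]/' mv.py; python3 mv.py 480 275 270 54 20
```

```text
t 0.15 pos [277.4 614.9 221.7] yaw 65.7 tilt 0.09 w 0.0871 gf 0.0 ft [ 0.  -0.6  0. ]
row [-0.0173 -0.0097 -0.0024] [-0.    0.    0.59] j [-1.18  0.47 -0.05  1.53  0.02  1.14 -0.08]
```

Emit:
apply_moves(steps=[[-0.0173,-0.0097,-0.0024,0,0,0.59],[-0.0173,-0.0097,-0.0024,0,0,0.59],[-0.0173,-0.0097,-0.0024,0,0,0.59],[-0.0173,-0.0097,-0.0024,0,0,0.59],[-0.0173,-0.0097,-0.0024,0,0,0.59],[-0.0173,-0.0097,-0.0024,0,0,0.59],[-0.0173,-0.0097,-0.0024,0,0,0.59],[-0.0173,-0.0097,-0.0024,0,0,0.59],[-0.0173,-0.0097,-0.0024,0,0,0.59],[-0.0173,-0.0097,-0.0024,0,0,0.59]], grip=1)

```text
clock: 0.98
position: [0.3888, 0.4487, 0.2469]
eef_rot: [0.261, 0.965, 0.0, 0.0]
ft_force: [0.6, 0.7, 0.0]
gripper_width: 0.0867
grasp_force: 0.0
```

Emit:
apply_moves(steps=[[-0.0173,-0.0097,-0.0024,0,0,0.59],[-0.0173,-0.0097,-0.0024,0,0,0.59],[-0.0173,-0.0097,-0.0024,0,0,0.59],[-0.0173,-0.0097,-0.0024,0,0,0.59],[-0.0173,-0.0097,-0.0024,0,0,0.59],[-0.0173,-0.0097,-0.0024,0,0,0.59],[-0.0173,-0.0097,-0.0024,0,0,0.59],[-0.0173,-0.0097,-0.0024,0,0,0.59],[-0.0173,-0.0097,-0.0024,0,0,0.59],[-0.0173,-0.0097,-0.0024,0,0,0.59]])

```text
clock: 1.82
position: [0.4811, 0.2735, 0.2708]
eef_rot: [0.31, 0.951, 0.0, -0.0]
ft_force: [0.1, 0.1, -0.3]
gripper_width: 0.0871
grasp_force: 0.0
```

```bash
cat >> h.py <<'E'
def wrist(name):
    from plant import imaging,state
    s=state();f=imaging.grab_frame('wrist');M=np.asarray(f['mount']);T=R.from_quat(s['eef_rot']).as_matrix()
    f['attitude']=R.from_matrix(T@M[:3,:3]).as_quat();f['origin']=s['position']+T@M[:3,3]
    pickle.dump(f,open(name+'.pkl','wb'));cv2.imwrite(f'pics/{name}.png',cv2.resize(f['img'][:,:,::-1],(800,600),interpolation=cv2.INTER_CUBIC))
    return f
E
python3 -c "
from h import *
wrist('w1')"; python3 mv.py 480 275 270 54 10
```

```text
t 1.87 pos [483.7 268.7 271.4] yaw 53.5 tilt 0.19 w 0.0869 gf 0.0 ft [ 1.6 -3.3 -0.5]
row [0.0007 0.0003 0.0001] [-0.    0.02 -0.05] j [-0.7   0.23  0.14  1.77 -0.03  1.15  0.38]
```

View pics/w1.png

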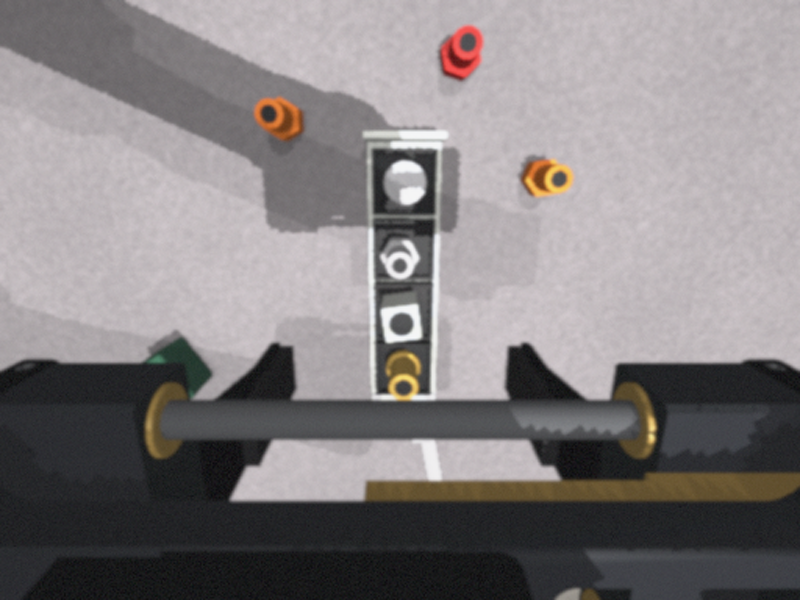

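The wrist view shows the whole rack. The plate is at the top (405,135), then spool (404,183), steel fitting neck top (400,265), housing (401,323) and sleeve top (403,387). The orange and red decoys stand outside the rack. The arm was still settling during this shot, so I'll take another at rest and measure that one.

```bash
python3 - <<'E'
from h import *
from plant import state
p0=state()['position'];f=wrist('w2');p1=state()['position'];print(p0,p1)
im=f['img'].astype(int);V=im.max(2)
s=1.5625
# long edges of bright base: per row, leftmost/rightmost bright pixel between cols
Lp=[];Rp=[]
for r in range(100,250,3):
    w=V[r,225:295]; b=np.where(V[r,230:290]<60)[0]
    if len(b)>8: Lp.append((230+b[0],r));Rp.append((230+b[-1],r))
for n,q in(('L',Lp),('R',Rp)):
    c=cast(f,q,.018);
    vx,vy,x0,y0=cv2.fitLine(c.astype(np.float32),cv2.DIST_HUBER,0,.001,.001).ravel();print(n,np.degrees(np.arctan2(vy,vx)),x0,y0)
cv2.imwrite('pics/w2c.png',cv2.resize(f['img'][70:265,200:320][:,:,::-1],None,fx=3,fy=3,interpolation=cv2.INTER_CUBIC))
hs=[('spool',.080,(404,183)),('fitting',.070,(400,265)),('housing',.058,(401,323)),('sleeve',.062,(403,387))]
for n,z,p in hs: print(n,np.round(cast(f,np.array(p)/s,z)*1000,1))
E
```

```text
[0.48372025 0.2687494  0.27142731] [0.48286406 0.27068539 0.27120421]
L -34.87688 0.43372014 0.27955452
R -35.160812 0.4633099 0.3239791
spool [[432.4 310.5]]
fitting [[485.8 267. ]]
housing [[532.8 233.4]]
sleeve [[585.5 196.9]]
```

View pics/w2c.png

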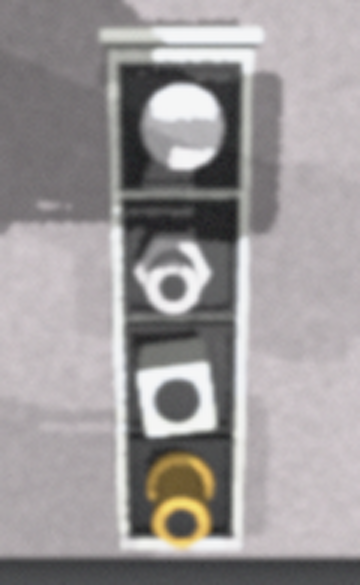

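Crop (3x, offset 200,70): spool top (182,127), fitting neck top (173,288), housing top (177,400), sleeve top (181,522). All four are upright in their seats.

```bash
python3 - <<'E'
from h import *
f=pickle.load(open('w2.pkl','rb'))
a=np.radians(145);u=np.array([np.cos(a),np.sin(a)]);n=np.array([u[1],-u[0]])
P=[]
for nm,z,p in[('spool',.080,(182,127)),('fitting',.070,(173,288)),('housing',.058,(177,400)),('sleeve',.062,(181,522))]:
    w=cast(f,np.array(p)/3+(200-.3,70-.3),z)[0]*1000;P.append(w);print(nm,np.round(w,1),'along %.1f across %.1f'%(w@u,w@n))
E
python3 mv.py 432 310 190 55 10
```

```text
spool [428.8 315.9] along -170.0 across 504.7
fitting [482.6 271.7] along -239.5 across 499.4
housing [530.  239.2] along -297.0 across 499.9
sleeve [582.1 203.4] along -360.2 across 500.4
t 1.92 pos [482.9 270.7 271.2] yaw 53.5 tilt 0.12 w 0.0870 gf 0.0 ft [ 0.3 -0.8 -0.9]
row [0.0064 0.0002 0.0081] [ 0.    0.01 -0.15] j [-0.7   0.23  0.13  1.77 -0.03  1.15  0.38]
```

```bash
sed -i "s/^x,y,z,a,n=.*/x,y,z,a,n=map(float,sys.argv[1:6]);n=int(n)/" mv.py; python3 mv.py 430 313 130 55 10
```

```text
t 1.92 pos [482.9 270.7 271.2] yaw 53.5 tilt 0.12 w 0.0870 gf 0.0 ft [ 0.3 -0.8 -0.9]
row [0.0068 0.0003 0.0141] [ 0.    0.01 -0.15] j [-0.7   0.23  0.13  1.77 -0.03  1.15  0.38]
```

Emit:
apply_moves(steps=[[0.006,0,0.012,0,0,-0.18],[0.009,0,0.02,0,0,-0.18],[0.01,0.0005,0.022,0,0,-0.18],[0.011,0.0005,0.022,0,0,-0.18],[0.011,0.0005,0.022,0,0,-0.18],[0.011,0.0005,0.021,0,0,-0.18],[0.007,0.001,0.015,0,0,-0.18],[0.003,0,0.007,0,0,-0.18],[0,0,0,0,0,0],[0,0,0,0,0,0]], grip=1)

```text
clock: 2.75
position: [0.4272, 0.3174, 0.1299]
eef_rot: [0.298, 0.955, 0.0, 0.0]
ft_force: [0.5, -0.1, 0.2]
gripper_width: 0.0871
grasp_force: 0.0
```

```bash
python3 mv.py 429 315 47 55 8
```

```text
t 2.75 pos [427.2 317.4 129.9] yaw 55.4 tilt 0.03 w 0.0871 gf 0.0 ft [ 0.5 -0.1  0.2]
row [-0.0003 -0.0001  0.0104] [0.   0.   0.05] j [-0.78  0.34  0.08  1.97 -0.04  0.83  0.28]
```

Emit:
apply_moves(steps=[[-0.001,0,0.008,0,0,0],[-0.001,0,0.014,0,0,0],[-0.0005,0,0.016,0,0,0],[0,0,0.016,0,0,0],[0,0,0.013,0,0,0],[0,0,0.009,0,0,0],[0,0,0.005,0,0,0],[0,0,0.002,0,0,0],[0,0,0,0,0,0],[0,0,0,0,0,0]])

```text
clock: 3.58
position: [0.4295, 0.3161, 0.0472]
eef_rot: [0.298, 0.955, 0.001, 0.0]
ft_force: [-0.0, 0.9, -0.9]
gripper_width: 0.0869
grasp_force: 0.0
```

```bash
python3 mv.py 429 315 47 55 8
```

```text
t 3.58 pos [429.5 316.1  47.2] yaw 55.4 tilt 0.08 w 0.0869 gf 0.0 ft [-0.   0.9 -0.9]
row [-0.     -0.0002  0.    ] [0.01 0.   0.04] j [-0.77  0.46  0.07  2.03 -0.05  0.65  0.3 ]
```

Emit:
apply_moves(steps=[[0,0,0,0,0,0],[0,0,0,0,0,0],[0,0,0,0,0,0],[0,0,0,0,0,0],[0,0,0,0,0,0],[0,0,0,0,0,0],[0,0,0,0,0,0],[0,0,0,0,0,0],[0,0,0,0,0,0],[0,0,0,0,0,0]], grip=-1, force=20)

```text
clock: 4.42
position: [0.429, 0.316, 0.0465]
eef_rot: [0.298, 0.955, 0.0, 0.0]
ft_force: [-0.4, 0.1, 0.5]
gripper_width: 0.0329
grasp_force: 20.0
```

Emit:
apply_moves(steps=[[0,0,-0.003,0,0,0],[0,0,-0.006,0,0,0],[0,0,-0.012,0,0,0],[0,0,-0.018,0,0,0],[0,0,-0.022,0,0,0],[0,0,-0.024,0,0,0],[0,0,-0.024,0,0,0],[0,0,-0.022,0,0,0],[0,0,-0.015,0,0,0],[0,0,-0.008,0,0,0]], force=35)

```text
clock: 5.25
position: [0.4294, 0.3161, 0.2028]
eef_rot: [0.298, 0.955, 0.001, 0.001]
ft_force: [1.1, -0.2, -4.0]
gripper_width: 0.0326
grasp_force: 35.0
```

```bash
python3 mv.py 551 -197 250 -49 20
```

```text
t 5.25 pos [429.4 316.1 202.8] yaw 55.4 tilt 0.17 w 0.0326 gf 35.0 ft [ 1.1 -0.2 -4. ]
row [-0.0059 -0.0277 -0.0024] [ 0.01  0.01 -3.78] j [-0.79  0.25  0.09  1.9  -0.03  0.99  0.28]
```

```bash
sed -i 's/^G=.*/G=goal(1)/' mv.py; python3 mv.py 551 -197 250 -49 20
```

```text
t 5.25 pos [429.4 316.1 202.8] yaw 55.4 tilt 0.17 w 0.0326 gf 35.0 ft [ 1.1 -0.2 -4. ]
row [-0.0301  0.004  -0.0024] [ 0.01 -0.01  5.22] j [-0.79  0.25  0.09  1.9  -0.03  0.99  0.28]
```

Emit:
apply_moves(steps=[[-0.015,0.002,-0.0024,0,0,2.6],[-0.03,0.004,-0.0024,0,0,5.22],[-0.03,0.004,-0.0024,0,0,5.22],[-0.03,0.004,-0.0024,0,0,5.22],[-0.03,0.004,-0.0024,0,0,5.22],[-0.03,0.004,-0.0024,0,0,5.22],[-0.03,0.004,-0.0024,0,0,5.22],[-0.03,0.004,-0.0024,0,0,5.22],[-0.03,0.004,-0.0024,0,0,5.22],[-0.03,0.004,-0.0024,0,0,5.22]])

```text
clock: 6.08
position: [0.6112, 0.1023, 0.223]
eef_rot: [0.673, 0.74, -0.001, -0.0]
ft_force: [0.3, 0.5, -3.4]
gripper_width: 0.033
grasp_force: 35.0
```

Emit:
apply_moves(steps=[[-0.03,0.004,-0.0024,0,0,5.22],[-0.03,0.004,-0.0024,0,0,5.22],[-0.03,0.004,-0.0024,0,0,5.22],[-0.03,0.004,-0.0024,0,0,5.22],[-0.03,0.004,-0.0024,0,0,5.22],[-0.03,0.004,-0.0024,0,0,5.22],[-0.03,0.004,-0.0024,0,0,5.22],[-0.03,0.004,-0.0024,0,0,5.22],[-0.024,0.003,-0.0024,0,0,5.22],[-0.01,0.001,-0.001,0,0,2.6]])

```text
clock: 6.92
position: [0.57, -0.1668, 0.2464]
eef_rot: [0.922, 0.387, -0.002, 0.001]
ft_force: [0.4, -1.1, -3.9]
gripper_width: 0.0333
grasp_force: 35.0
```

```bash
python3 mv.py 551 -197 250 -49 8
```

```text
t 6.92 pos [ 570.  -166.8  246.4] yaw -44.5 tilt 0.24 w 0.0333 gf 35.0 ft [ 0.4 -1.1 -3.9]
row [-0.0043  0.0011 -0.0004] [0.   0.03 0.56] j [-0.28  0.36  0.64  1.73 -0.23  1.13 -0.34]
```

Emit:
apply_moves(steps=[[-0.0043,0.0011,-0.0004,0,0,0.56],[-0.0043,0.0011,-0.0004,0,0,0.56],[-0.0043,0.0011,-0.0004,0,0,0.56],[-0.0043,0.0011,-0.0004,0,0,0.56],[-0.0043,0.0011,-0.0004,0,0,0.56],[-0.0043,0.0011,-0.0004,0,0,0.56],[-0.0043,0.0011,-0.0004,0,0,0.56],[-0.0043,0.0011,-0.0004,0,0,0.56],[0,0,0,0,0,0],[0,0,0,0,0,0]])

```text
clock: 7.75
position: [0.5545, -0.1915, 0.2504]
eef_rot: [0.935, 0.356, 0.0, -0.0]
ft_force: [-0.1, 0.4, -3.5]
gripper_width: 0.0331
grasp_force: 35.0
```

```bash
python3 -c "
from h import *
f=wrist('w3')
cv2.imwrite('pics/w3c.png',cv2.resize(f['img'][40:300,130:390][:,:,::-1],(598,598),interpolation=cv2.INTER_CUBIC))"; python3 mv.py 551 -197 250 -49 8
```

```text
t 7.80 pos [ 554.7 -191.1  250.4] yaw -48.3 tilt 0.02 w 0.0327 gf 35.0 ft [-0.   1.  -4.2]
row [-0.0008  0.0002  0.    ] [-0.   -0.    0.09] j [-0.25  0.34  0.67  1.75 -0.23  1.13 -0.36]
```

View pics/w3c.png

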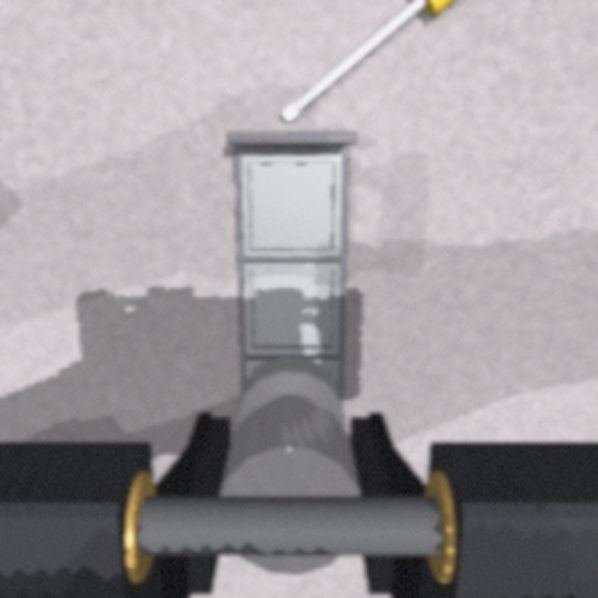

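The crop (2.3x, offset 130,40) shows the spool held upright. Pocket 1's outer rim has corners at about (240,153), (347,153), (346,258) and (241,258), and pocket 2's at (242,263) to (344,354). The plate is at (292,140) and the screwdriver tip is clear at (290,113).

```bash
python3 - <<'E'
from h import *
f=pickle.load(open('w3.pkl','rb'))
def c(q):return cast(f,np.array(q)/2.3+(129.7,39.7),.018)*1000
for q in([(240,153),(347,153),(346,258),(241,258)],[(242,263),(345,263),(344,354),(243,354)]):
    p=c(q);print(np.round(p,1).tolist(),'ctr',p.mean(0),'sides',np.round(np.linalg.norm(p-np.roll(p,-1,0),axis=1),1),'ang',np.degrees(np.arctan2(*(p[0]-p[3])[::-1])),np.degrees(np.arctan2(*(p[1]-p[2])[::-1])),np.degrees(np.arctan2(*(p[1]-p[0])[::-1])))
E
```

```text
[[593.7, -116.4], [636.1, -164.0], [589.9, -206.5], [546.3, -157.6]] ctr [ 591.51617647 -161.12902546] sides [63.7 62.7 65.5 62.7] ang 40.98143790110204 42.61353429772389 -48.289999683817534
[[544.4, -160.1], [587.2, -208.2], [543.2, -248.5], [499.4, -199.3]] ctr [ 543.5555375  -204.00700758] sides [64.4 59.7 65.9 59.7] ang 41.089595851379315 42.505376488134935 -48.294315168338755
```

```bash
python3 mv.py 592.3 -160.6 95 -48.3 8
```

```text
t 7.80 pos [ 554.7 -191.1  250.4] yaw -48.3 tilt 0.02 w 0.0327 gf 35.0 ft [-0.   1.  -4.2]
row [0.006  0.0003 0.0194] [-0. -0.  0.] j [-0.25  0.34  0.67  1.75 -0.23  1.13 -0.36]
```

Emit:
apply_moves(steps=[[0.004,0.0003,0.01,0,0,0],[0.007,0.0003,0.02,0,0,0],[0.008,0.0003,0.024,0,0,0],[0.009,0.0003,0.026,0,0,0],[0.008,0.0003,0.026,0,0,0],[0.006,0.0003,0.022,0,0,0],[0.004,0.0003,0.017,0,0,0],[0.002,0.0003,0.01,0,0,0],[0,0,0,0,0,0],[0,0,0,0,0,0]])

```text
clock: 8.63
position: [0.592, -0.1611, 0.095]
eef_rot: [0.934, 0.356, -0.0, -0.0]
ft_force: [0.2, -0.4, -3.2]
gripper_width: 0.0331
grasp_force: 35.0
```

```bash
python3 mv.py 592.3 -160.6 49 -48.3 8
```

```text
t 8.63 pos [ 592.  -161.1   95. ] yaw -48.3 tilt 0.04 w 0.0331 gf 35.0 ft [ 0.2 -0.4 -3.2]
row [ 0.0001 -0.      0.0057] [-0.  0.  0.] j [-0.21  0.56  0.57  1.83 -0.38  0.87 -0.3 ]
```

Emit:
apply_moves(steps=[[0.0005,0,0.005,0,0,0],[0,0,0.009,0,0,0],[0,0,0.01,0,0,0],[0,0,0.009,0,0,0],[0,0,0.006,0,0,0],[0,0,0.004,0,0,0],[0,0,0.002,0,0,0],[0,0,0.001,0,0,0],[0,0,0.001,0,0,0],[0,0,0,0,0,0]])

```text
clock: 9.47
position: [0.5926, -0.1608, 0.0484]
eef_rot: [0.934, 0.356, 0.0, 0.0]
ft_force: [-0.0, 0.6, -3.0]
gripper_width: 0.0329
grasp_force: 35.0
```

Emit:
apply_moves(steps=[[0,0,0.0005,0,0,0],[0,0,0.0005,0,0,0],[0,0,0.0005,0,0,0],[0,0,0.0005,0,0,0],[0,0,0,0,0,0],[0,0,0,0,0,0],[0,0,0,0,0,0],[0,0,0,0,0,0],[0,0,0,0,0,0],[0,0,0,0,0,0]])

```text
clock: 10.3
position: [0.5925, -0.1608, 0.0466]
eef_rot: [0.934, 0.356, 0.0, 0.0]
ft_force: [-0.2, 0.4, 1.1]
gripper_width: 0.0329
grasp_force: 35.0
```

Emit:
apply_moves(steps=[[0,0,0,0,0,0],[0,0,0,0,0,0],[0,0,0,0,0,0],[0,0,0,0,0,0],[0,0,0,0,0,0],[0,0,0,0,0,0],[0,0,0,0,0,0],[0,0,-0.004,0,0,0],[0,0,-0.012,0,0,0],[0,0,-0.02,0,0,0]], grip=1)

```text
clock: 11.13
position: [0.591, -0.1604, 0.0817]
eef_rot: [0.934, 0.356, -0.002, -0.001]
ft_force: [0.2, 0.5, 0.5]
gripper_width: 0.0851
grasp_force: 0.0
```

Emit:
apply_moves(steps=[[0,0,-0.022,0,0,0],[0,0,-0.022,0,0,0],[0,0,-0.022,0,0,0],[0,0,-0.022,0,0,0],[0,0,-0.01,0,0,0],[0,0,-0.004,0,0,0],[0,0,0,0,0,0],[0,0,0,0,0,0],[0,0,0,0,0,0],[0,0,0,0,0,0]])

```text
clock: 11.97
position: [0.5917, -0.1605, 0.183]
eef_rot: [0.934, 0.356, -0.001, -0.001]
ft_force: [0.2, 0.6, 0.4]
gripper_width: 0.0871
grasp_force: 0.0
```

```bash
python3 -c "
from h import *
from plant import imaging
f=imaging.grab_frame('scene');cv2.imwrite('pics/s1.png',cv2.resize(f['img'][120:200,160:240][:,:,::-1],(400,400),interpolation=cv2.INTER_CUBIC))
f=wrist('w4');V=f['img'].max(2).astype(int)
print(np.round(proj(f,[[.5925,-.1608,.08],[.429,.315,.08]])))
"; python3 mv.py 483 271 150 55 20
```

```text
[[ 257.  188.]
 [-322.  -45.]]
t 12.07 pos [ 591.9 -160.6  183.4] yaw -48.3 tilt 0.10 w 0.0868 gf 0.0 ft [-0.1 -0.2 -0.8]
row [ 0.0249 -0.0059  0.0017] [-0.01 -0.   -5.16] j [-0.26  0.45  0.62  1.76 -0.3   1.03 -0.37]
```

View pics/w4.png

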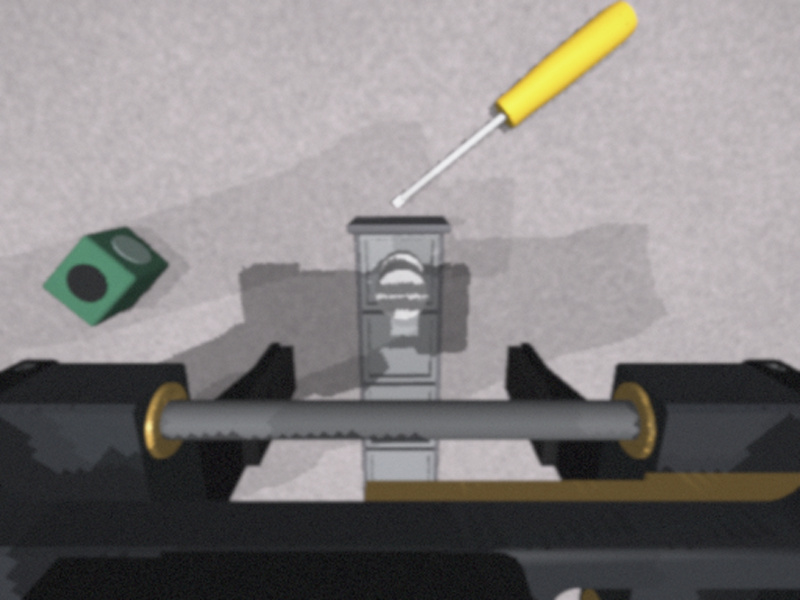

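The spool stands upright in the middle of pocket 1 at (402,290). Next I go back for the fitting.

Emit:
apply_moves(steps=[[0.0125,-0.003,0.001,0,0,-2.6],[0.025,-0.006,0.0017,0,0,-5.2],[0.025,-0.006,0.0017,0,0,-5.2],[0.025,-0.006,0.0017,0,0,-5.2],[0.025,-0.006,0.0017,0,0,-5.2],[0.025,-0.006,0.0017,0,0,-5.2],[0.025,-0.006,0.0017,0,0,-5.2],[0.025,-0.006,0.0017,0,0,-5.2],[0.025,-0.006,0.0017,0,0,-5.2],[0.025,-0.006,0.0017,0,0,-5.2]])

```text
clock: 12.9
position: [0.6445, 0.0731, 0.1675]
eef_rot: [0.698, 0.717, 0.0, -0.0]
ft_force: [-0.3, -0.2, 0.1]
gripper_width: 0.0871
grasp_force: 0.0
```

Emit:
apply_moves(steps=[[0.025,-0.006,0.0017,0,0,-5.2],[0.025,-0.006,0.0017,0,0,-5.2],[0.025,-0.006,0.0017,0,0,-5.2],[0.025,-0.006,0.0017,0,0,-5.2],[0.025,-0.006,0.0017,0,0,-5.2],[0.025,-0.006,0.0017,0,0,-5.2],[0.025,-0.006,0.0017,0,0,-5.2],[0.025,-0.006,0.0017,0,0,-5.2],[0.025,-0.006,0.0017,0,0,-5.2],[0.0125,-0.003,0.001,0,0,-2.6]])

```text
clock: 13.73
position: [0.4993, 0.2636, 0.1512]
eef_rot: [0.333, 0.943, 0.0, -0.001]
ft_force: [-0.2, 0.6, -0.8]
gripper_width: 0.0874
grasp_force: 0.0
```

```bash
python3 mv.py 482 271.5 110 55 8
```

```text
t 13.73 pos [499.3 263.6 151.2] yaw 51.1 tilt 0.15 w 0.0874 gf 0.0 ft [-0.2  0.6 -0.8]
row [ 0.0023 -0.0005  0.0052] [-0.   -0.02 -0.49] j [-0.65  0.36  0.11  1.88 -0.05  0.9   0.38]
```

Emit:
apply_moves(steps=[[0.0023,-0.0005,0.005,0,0,-0.5],[0.0023,-0.0005,0.005,0,0,-0.5],[0.0023,-0.0005,0.005,0,0,-0.5],[0.0023,-0.0005,0.005,0,0,-0.5],[0.0023,-0.0005,0.005,0,0,-0.5],[0.0023,-0.0005,0.005,0,0,-0.5],[0.0023,-0.0005,0.005,0,0,-0.5],[0.0023,-0.0005,0.005,0,0,-0.4],[0,0,0,0,0,0],[0,0,0,0,0,0]])

```text
clock: 14.57
position: [0.4852, 0.2681, 0.1114]
eef_rot: [0.305, 0.952, -0.0, -0.0]
ft_force: [-0.1, -0.5, 0.5]
gripper_width: 0.0875
grasp_force: 0.0
```

```bash
python3 -c "
from h import *
f=wrist('w5');print(proj(f,[[.482,.2715,.07]]))
cv2.imwrite('pics/w5c.png',cv2.resize(f['img'][90:320,160:360][:,:,::-1],(522,600),interpolation=cv2.INTER_CUBIC))"; python3 mv.py 482 271.5 37 55 8
```

```text
[[257.22727668 205.92313909]]
t 14.62 pos [485.6 268.2 111.8] yaw 54.4 tilt 0.01 w 0.0871 gf 0.0 ft [-0.2 -0.5 -0.8]
row [0.0006 0.0001 0.0093] [ 0.    0.   -0.07] j [-0.65  0.4   0.09  1.94 -0.05  0.81  0.42]
```

View pics/w5c.png

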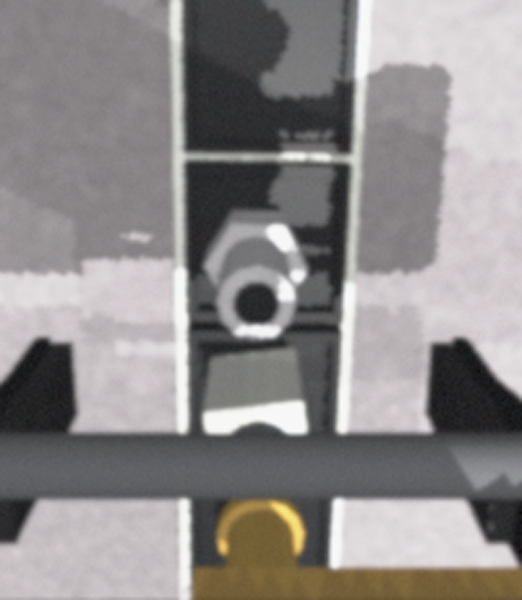

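The steel fitting's neck top is at (257,303) in the crop, which is raw (258.5,206.1). That is within about 1 px of the (257.2,205.9) I predicted, so I descend.

Emit:
apply_moves(steps=[[0.001,0,0.008,0,0,-0.3],[0.0015,0,0.012,0,0,-0.3],[0.0015,0.0005,0.014,0,0,0],[0.001,0,0.014,0,0,0],[0,0,0.012,0,0,0],[0,0,0.008,0,0,0],[0,0,0.005,0,0,0],[0,0,0.002,0,0,0],[0,0,0,0,0,0],[0,0,0,0,0,0]])

```text
clock: 15.45
position: [0.4821, 0.2716, 0.0371]
eef_rot: [0.301, 0.954, 0.0, 0.0]
ft_force: [0.7, 0.1, 0.2]
gripper_width: 0.0868
grasp_force: 0.0
```

Emit:
apply_moves(steps=[[0,0,0,0,0,0],[0,0,0,0,0,0],[0,0,0,0,0,0],[0,0,0,0,0,0],[0,0,0,0,0,0],[0,0,0,0,0,0],[0,0,0,0,0,0],[0,0,0,0,0,0],[0,0,0,0,0,0],[0,0,0,0,0,0]], grip=-1, force=20)

```text
clock: 16.28
position: [0.4816, 0.2714, 0.0367]
eef_rot: [0.301, 0.954, 0.0, -0.0]
ft_force: [0.0, -0.8, -0.0]
gripper_width: 0.0283
grasp_force: 0.0
```

Emit:
apply_moves(steps=[[0,0,-0.003,0,0,0],[0,0,-0.006,0,0,0],[0,0,-0.012,0,0,0],[0,0,-0.018,0,0,0],[0,0,-0.022,0,0,0],[0,0,-0.024,0,0,0],[0,0,-0.024,0,0,0],[0,0,-0.022,0,0,0],[0,0,-0.015,0,0,0],[0,0,-0.008,0,0,0]], force=35)

```text
clock: 17.12
position: [0.4825, 0.2719, 0.1941]
eef_rot: [0.301, 0.954, 0.002, 0.001]
ft_force: [-0.2, 0.4, -1.5]
gripper_width: 0.0236
grasp_force: 34.7
```

```bash
python3 mv.py 544.6 -203.2 150 -48.3 20
```

```text
t 17.12 pos [482.5 271.9 194.1] yaw 55.0 tilt 0.27 w 0.0236 gf 34.7 ft [-0.2  0.4 -1.5]
row [-0.0275  0.0007  0.0022] [ 0.01 -0.01  5.17] j [-0.67  0.3   0.1   1.87 -0.04  0.98  0.41]
```

Emit:
apply_moves(steps=[[-0.0137,0.0004,0.001,0,0,2.6],[-0.0275,0.0007,0.0022,0,0,5.17],[-0.0275,0.0007,0.0022,0,0,5.17],[-0.0275,0.0007,0.0022,0,0,5.17],[-0.0275,0.0007,0.0022,0,0,5.17],[-0.0275,0.0007,0.0022,0,0,5.17],[-0.0275,0.0007,0.0022,0,0,5.17],[-0.0275,0.0007,0.0022,0,0,5.17],[-0.0275,0.0007,0.0022,0,0,5.17],[-0.0275,0.0007,0.0022,0,0,5.17]])

```text
clock: 17.95
position: [0.6254, 0.0598, 0.1683]
eef_rot: [0.672, 0.74, -0.001, -0.0]
ft_force: [0.9, 0.3, -2.0]
gripper_width: 0.0231
grasp_force: 34.7
```

Emit:
apply_moves(steps=[[-0.0275,0.0007,0.0022,0,0,5.17],[-0.0275,0.0007,0.0022,0,0,5.17],[-0.0275,0.0007,0.0022,0,0,5.17],[-0.0275,0.0007,0.0022,0,0,5.17],[-0.0275,0.0007,0.0022,0,0,5.17],[-0.0275,0.0007,0.0022,0,0,5.17],[-0.0275,0.0007,0.0022,0,0,5.17],[-0.0275,0.0007,0.0022,0,0,5.17],[-0.024,0.0007,0.0022,0,0,5.17],[-0.012,0,0.001,0,0,2.6]])

```text
clock: 18.78
position: [0.5606, -0.1831, 0.1479]
eef_rot: [0.92, 0.392, -0.002, 0.0]
ft_force: [0.3, -2.0, -2.0]
gripper_width: 0.023
grasp_force: 34.7
```

```bash
python3 mv.py 544.6 -203.2 110 -48.3 8; python3 -c "
from h import *
f=wrist('w6')
cv2.imwrite('pics/w6c.png',cv2.resize(f['img'][90:350,130:390][:,:,::-1],(520,520),interpolation=cv2.INTER_CUBIC))"
```

```text
t 18.78 pos [ 560.6 -183.1  147.9] yaw -43.8 tilt 0.24 w 0.0230 gf 34.7 ft [ 0.3 -2.  -2. ]
row [-0.0032  0.0004  0.0047] [-0.    0.03  0.56] j [-0.21  0.45  0.6   1.85 -0.31  0.94 -0.23]
```

View pics/w6c.png

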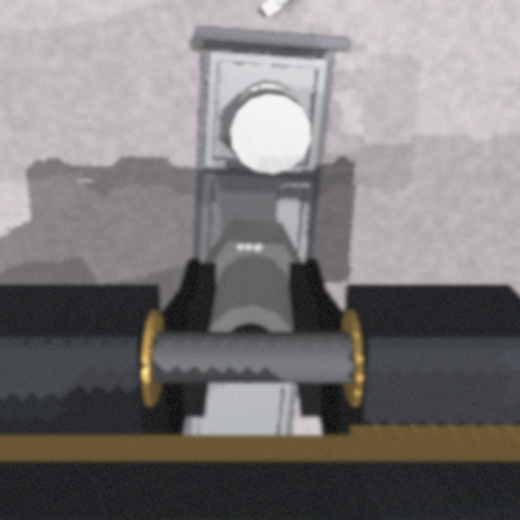

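The fitting is held upright between the fingers at (252,275), and the spool still stands at (270,133). I carry on to pocket 2.

Emit:
apply_moves(steps=[[-0.003,0.0004,0.004,0,0,0.56],[-0.0032,0.0004,0.007,0,0,0.56],[-0.0032,0.0004,0.009,0,0,0.56],[-0.0032,0.0004,0.009,0,0,0.56],[-0.0032,0.0004,0.009,0,0,0.56],[-0.0032,0.0004,0.009,0,0,0.56],[-0.0032,0.0004,0.009,0,0,0.56],[-0.0032,0.0004,0.008,0,0,0.56],[0,0,0.004,0,0,0],[0,0,0,0,0,0]])

```text
clock: 19.67
position: [0.547, -0.1985, 0.0799]
eef_rot: [0.933, 0.36, -0.001, -0.001]
ft_force: [-0.1, -0.2, -2.8]
gripper_width: 0.0233
grasp_force: 34.7
```

```bash
python3 mv.py 544.6 -203.2 41 -48.3 8
```

```text
t 19.67 pos [ 547.  -198.5   79.9] yaw -47.8 tilt 0.12 w 0.0233 gf 34.7 ft [-0.1 -0.2 -2.8]
row [-0.0006  0.0002  0.0049] [-0.01  0.01  0.07] j [-0.15  0.53  0.57  1.92 -0.39  0.8  -0.2 ]
```

Emit:
apply_moves(steps=[[-0.0012,0.0004,0.004,0,0,0.3],[-0.0012,0.0004,0.007,0,0,0.2],[-0.0012,0.0004,0.008,0,0,0],[-0.001,0.0004,0.007,0,0,0],[0,0,0.005,0,0,0],[0,0,0.003,0,0,0],[0,0,0.002,0,0,0],[0,0,0.001,0,0,0],[0,0,0.001,0,0,0],[0,0,0,0,0,0]])

```text
clock: 20.5
position: [0.5457, -0.2028, 0.0431]
eef_rot: [0.934, 0.357, 0.0, 0.0]
ft_force: [0.4, 1.1, -1.8]
gripper_width: 0.0232
grasp_force: 34.7
```

Emit:
apply_moves(steps=[[0,0,0.0005,0,0,0],[0,0,0.0005,0,0,0],[0,0,0.0005,0,0,0],[0,0,0.0005,0,0,0],[0,0,0.0005,0,0,0],[0,0,0,0,0,0],[0,0,0,0,0,0],[0,0,0,0,0,0],[0,0,0,0,0,0],[0,0,0,0,0,0]])

```text
clock: 21.33
position: [0.5455, -0.2028, 0.0406]
eef_rot: [0.934, 0.357, 0.0, -0.0]
ft_force: [0.0, 0.2, -2.5]
gripper_width: 0.0231
grasp_force: 34.7
```

Emit:
apply_moves(steps=[[0,0,0.0005,0,0,0],[0,0,0.0005,0,0,0],[0,0,0.0005,0,0,0],[0,0,0.0005,0,0,0],[0,0,0.0005,0,0,0],[0,0,0,0,0,0],[0,0,0,0,0,0],[0,0,0,0,0,0],[0,0,0,0,0,0],[0,0,0,0,0,0]])

```text
clock: 22.17
position: [0.5456, -0.2028, 0.0381]
eef_rot: [0.934, 0.357, 0.0, -0.0]
ft_force: [0.7, -0.1, -3.1]
gripper_width: 0.0231
grasp_force: 34.7
```

Emit:
apply_moves(steps=[[0,0,0.0004,0,0,0],[0,0,0.0004,0,0,0],[0,0,0.0004,0,0,0],[0,0,0.0004,0,0,0],[0,0,0,0,0,0],[0,0,0,0,0,0],[0,0,0,0,0,0],[0,0,0,0,0,0],[0,0,0,0,0,0],[0,0,0,0,0,0]])

```text
clock: 23.0
position: [0.5458, -0.2029, 0.0376]
eef_rot: [0.934, 0.356, 0.0, -0.0]
ft_force: [-2.3, -0.1, 7.5]
gripper_width: 0.0233
grasp_force: 34.7
```

Emit:
apply_moves(steps=[[0,0,-0.0004,0,0,0],[0,0,-0.0004,0,0,0],[0,0,0,0,0,0],[0,0,0,0,0,0],[0,0,0,0,0,0],[0,0,0,0,0,0],[0,0,0,0,0,0],[0,0,0,0,0,0],[0,0,0,0,0,0],[0,0,0,0,0,0]])

```text
clock: 23.83
position: [0.5457, -0.2029, 0.0377]
eef_rot: [0.934, 0.357, 0.0, -0.0]
ft_force: [-1.9, 0.6, 5.5]
gripper_width: 0.023
grasp_force: 34.7
```

Emit:
apply_moves(steps=[[0,0,0,0,0,0],[0,0,0,0,0,0],[0,0,0,0,0,0],[0,0,0,0,0,0],[0,0,0,0,0,0],[0,0,0,0,0,0],[0,0,0,0,0,0],[0,0,-0.004,0,0,0],[0,0,-0.012,0,0,0],[0,0,-0.02,0,0,0]], grip=1)

```text
clock: 24.67
position: [0.5443, -0.2023, 0.0728]
eef_rot: [0.934, 0.357, -0.002, -0.001]
ft_force: [0.8, -0.6, 0.4]
gripper_width: 0.0816
grasp_force: 0.0
```

Emit:
apply_moves(steps=[[0,0,-0.022,0,0,0],[0,0,-0.022,0,0,0],[0,0,-0.022,0,0,0],[0,0,-0.022,0,0,0],[0,0,-0.01,0,0,0],[0,0,-0.004,0,0,0],[0,0,0,0,0,0],[0,0,0,0,0,0],[0,0,0,0,0,0],[0,0,0,0,0,0]])

```text
clock: 25.5
position: [0.5448, -0.2025, 0.174]
eef_rot: [0.934, 0.357, -0.001, -0.001]
ft_force: [0.9, 0.5, -0.0]
gripper_width: 0.087
grasp_force: 0.0
```

```bash
python3 mv.py 530 239 120 55 20; python3 -c "
from h import *
f=wrist('w7');print(proj(f,[[.5455,-.2028,.07],[.5925,-.1608,.08]]))
cv2.imwrite('pics/w7c.png',cv2.resize(f['img'][90:350,130:390][:,:,::-1],(520,520),interpolation=cv2.INTER_CUBIC))"
```

```text
t 25.50 pos [ 544.8 -202.5  174. ] yaw -48.2 tilt 0.14 w 0.0870 gf 0.0 ft [ 0.9  0.5 -0. ]
row [ 0.0254 -0.0005  0.0027] [-0.01 -0.   -5.16] j [-0.2   0.42  0.64  1.84 -0.29  0.98 -0.28]
[[256.89963557 187.79840145]
 [257.0276902  124.19991208]]
```

View pics/w7c.png

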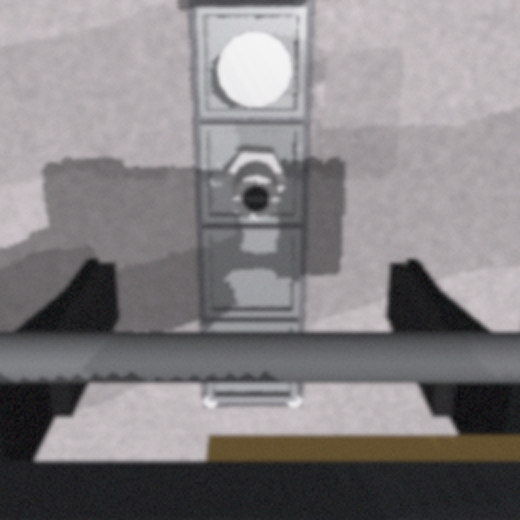

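The fitting stands upright in pocket 2 at (256,190), with the spool beyond it in pocket 1 at (255,68). The housing is next.

Emit:
apply_moves(steps=[[0.0127,0,0.0014,0,0,-2.6],[0.0254,-0.0005,0.0027,0,0,-5.2],[0.0254,-0.0005,0.0027,0,0,-5.2],[0.0254,-0.0005,0.0027,0,0,-5.2],[0.0254,-0.0005,0.0027,0,0,-5.2],[0.0254,-0.0005,0.0027,0,0,-5.2],[0.0254,-0.0005,0.0027,0,0,-5.2],[0.0254,-0.0005,0.0027,0,0,-5.2],[0.0254,-0.0005,0.0027,0,0,-5.2],[0.0254,-0.0005,0.0027,0,0,-5.2]])

```text
clock: 26.38
position: [0.6452, 0.0117, 0.1488]
eef_rot: [0.697, 0.717, 0.0, -0.0]
ft_force: [-0.1, -0.0, 0.1]
gripper_width: 0.0872
grasp_force: 0.0
```

Emit:
apply_moves(steps=[[0.0254,-0.0005,0.0027,0,0,-5.2],[0.0254,-0.0005,0.0027,0,0,-5.2],[0.0254,-0.0005,0.0027,0,0,-5.2],[0.0254,-0.0005,0.0027,0,0,-5.2],[0.0254,-0.0005,0.0027,0,0,-5.2],[0.0254,-0.0005,0.0027,0,0,-5.2],[0.0254,-0.0005,0.0027,0,0,-5.2],[0.0254,-0.0005,0.0027,0,0,-5.2],[0.0254,-0.0005,0.0027,0,0,-5.2],[0.0127,0,0.0014,0,0,-2.6]])

```text
clock: 27.22
position: [0.545, 0.2267, 0.123]
eef_rot: [0.333, 0.943, 0.0, -0.002]
ft_force: [-0.4, 0.0, 0.2]
gripper_width: 0.0871
grasp_force: 0.0
```

```bash
python3 mv.py 530 239 100 55 8
```

```text
t 27.22 pos [545.  226.7 123. ] yaw 51.1 tilt 0.18 w 0.0871 gf 0.0 ft [-0.4  0.   0.2]
row [0.0024 0.0001 0.0029] [-0.   -0.02 -0.48] j [-0.55  0.44  0.12  1.85 -0.07  0.87  0.49]
```

Emit:
apply_moves(steps=[[0.0029,0.0001,0.003,0,0,-0.5],[0.0029,0.0001,0.003,0,0,-0.5],[0.0029,0.0001,0.003,0,0,-0.5],[0.0029,0.0001,0.003,0,0,-0.5],[0.0029,0.0001,0.003,0,0,-0.5],[0.0029,0.0001,0.003,0,0,-0.5],[0.0029,0.0001,0.003,0,0,-0.5],[0.0029,0.0001,0.002,0,0,-0.4],[0,0,0,0,0,0],[0,0,0,0,0,0]])

```text
clock: 28.05
position: [0.5297, 0.2374, 0.1009]
eef_rot: [0.305, 0.952, 0.0, -0.0]
ft_force: [-0.2, -0.5, 1.1]
gripper_width: 0.087
grasp_force: 0.0
```

```bash
python3 - <<'E'
from h import *
f=wrist('w8');im=f['img'];print('pred',proj(f,[[.530,.239,.058]]))
m=(im.min(2)>215).astype(np.uint8);m[:,:215]=0;m[:,300:]=0;m[:150]=0;m[256:]=0
for c in cv2.findContours(m,cv2.RETR_EXTERNAL,cv2.CHAIN_APPROX_NONE)[0]:
    if cv2.contourArea(c)>150:print(cv2.boundingRect(c),cv2.minAreaRect(cast(f,c,.058).astype(np.float32)*1000))
cv2.imwrite('pics/w8c.png',cv2.resize(im[120:330,160:360][:,:,::-1],(571,600),interpolation=cv2.INTER_CUBIC))
E
python3 mv.py 530 239 21 55 8
```

```text
pred [[258.0012944  209.91764501]]
(223, 197, 6, 59) ((527.1613159179688, 209.61044311523438), (3.855792999267578, 51.11506271362305), 54.61159896850586)
t 28.10 pos [529.9 237.3 101. ] yaw 54.5 tilt 0.02 w 0.0873 gf 0.0 ft [-0.7 -0.3 -0.4]
row [0.0001 0.0002 0.01  ] [ 0.    0.   -0.07] j [-0.57  0.45  0.1   1.89 -0.06  0.81  0.51]
```

View pics/w8c.png

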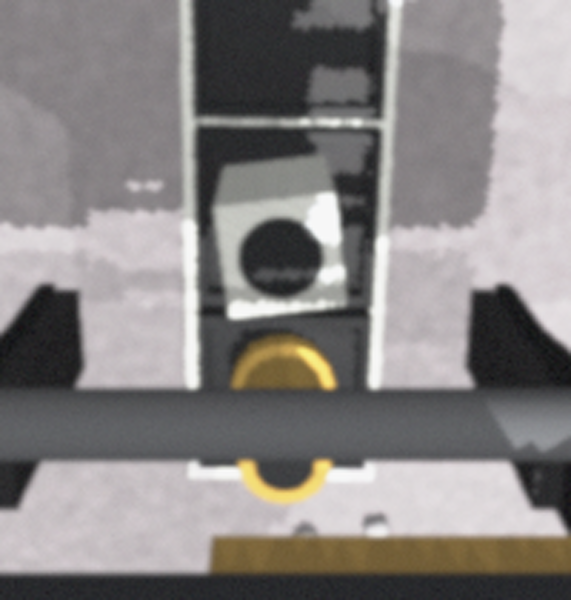

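The housing's top disc is at raw (258.4,210), which matches the (258.0,209.9) I predicted. Its edges are turned 7.3° clockwise from the tool's y axis, so I turn the tool to match before descending.

Emit:
apply_moves(steps=[[0,0.0005,0.006,0,0,-1.5],[0,0.0005,0.012,0,0,-2],[0,0.0005,0.014,0,0,-2],[0,0,0.014,0,0,-1.5],[0,0,0.012,0,0,-0.3],[0,0,0.009,0,0,0],[0,0,0.006,0,0,0],[0,0,0.003,0,0,0],[0,0,0,0,0,0],[0,0,0,0,0,0]])

```text
clock: 28.93
position: [0.5309, 0.2386, 0.0252]
eef_rot: [0.244, 0.97, 0.0, 0.0]
ft_force: [-0.7, -0.9, -0.7]
gripper_width: 0.0869
grasp_force: 0.0
```

```bash
python3 mv.py 530 239 25 61.8 8
```

```text
t 28.93 pos [530.9 238.6  25.2] yaw 61.8 tilt 0.04 w 0.0869 gf 0.0 ft [-0.7 -0.9 -0.7]
row [ 0.0001 -0.      0.    ] [ 0.  0. -0.] j [-0.54  0.56  0.06  1.92 -0.05  0.66  0.63]
```

Emit:
apply_moves(steps=[[0,0,0,0,0,0],[0,0,0,0,0,0],[0,0,0,0,0,0],[0,0,0,0,0,0],[0,0,0,0,0,0],[0,0,0,0,0,0],[0,0,0,0,0,0],[0,0,0,0,0,0],[0,0,0,0,0,0],[0,0,0,0,0,0]], grip=-1, force=20)

```text
clock: 29.77
position: [0.5307, 0.2385, 0.0249]
eef_rot: [0.244, 0.97, 0.0, 0.0]
ft_force: [-0.7, -0.2, 0.3]
gripper_width: 0.0336
grasp_force: 20.0
```

Emit:
apply_moves(steps=[[0,0,0,0,0,0],[0,0,0,0,0,0],[0,0,-0.006,0,0,0],[0,0,-0.015,0,0,0],[0,0,-0.022,0,0,0],[0,0,-0.026,0,0,0],[0,0,-0.026,0,0,0],[0,0,-0.024,0,0,0],[0,0,-0.018,0,0,0],[0,0,-0.008,0,0,0]], force=30)

```text
clock: 30.6
position: [0.5318, 0.2389, 0.173]
eef_rot: [0.244, 0.97, 0.002, 0.002]
ft_force: [0.6, 0.3, -1.9]
gripper_width: 0.0337
grasp_force: 30.0
```

```bash
python3 mv.py 496.8 -245.8 150 -48.3 20
```

```text
t 30.60 pos [531.8 238.9 173. ] yaw 61.8 tilt 0.26 w 0.0337 gf 30.0 ft [ 0.6  0.3 -1.9]
row [-0.0277 -0.0067  0.0012] [ 0.01 -0.01  5.5 ] j [-0.55  0.36  0.08  1.82 -0.03  0.95  0.61]
```

Emit:
apply_moves(steps=[[-0.0138,-0.0033,0.0006,0,0,2.75],[-0.0277,-0.0067,0.0012,0,0,5.5],[-0.0277,-0.0067,0.0012,0,0,5.5],[-0.0277,-0.0067,0.0012,0,0,5.5],[-0.0277,-0.0067,0.0012,0,0,5.5],[-0.0277,-0.0067,0.0012,0,0,5.5],[-0.0277,-0.0067,0.0012,0,0,5.5],[-0.0277,-0.0067,0.0012,0,0,5.5],[-0.0277,-0.0067,0.0012,0,0,5.5],[-0.0277,-0.0067,0.0012,0,0,5.5]])

```text
clock: 31.43
position: [0.6399, -0.0019, 0.1563]
eef_rot: [0.649, 0.761, -0.001, -0.001]
ft_force: [0.6, -0.2, -1.5]
gripper_width: 0.0335
grasp_force: 30.0
```

Emit:
apply_moves(steps=[[-0.0277,-0.0067,0.0012,0,0,5.5],[-0.0277,-0.0067,0.0012,0,0,5.5],[-0.0277,-0.0067,0.0012,0,0,5.5],[-0.0277,-0.0067,0.0012,0,0,5.5],[-0.0277,-0.0067,0.0012,0,0,5.5],[-0.0277,-0.0067,0.0012,0,0,5.5],[-0.0277,-0.0067,0.0012,0,0,5.5],[-0.0277,-0.0067,0.0012,0,0,5.5],[-0.024,-0.006,0.0012,0,0,5.5],[-0.012,-0.003,0.0006,0,0,2.75]])

```text
clock: 32.27
position: [0.5194, -0.2312, 0.1457]
eef_rot: [0.918, 0.396, -0.002, -0.0]
ft_force: [-0.3, -0.1, -1.5]
gripper_width: 0.0339
grasp_force: 30.0
```

```bash
python3 mv.py 496.8 -245.8 90 -48.3 8
```

```text
t 32.27 pos [ 519.4 -231.2  145.7] yaw -43.4 tilt 0.26 w 0.0339 gf 30.0 ft [-0.3 -0.1 -1.5]
row [-0.0033 -0.0007  0.007 ] [-0.01  0.03  0.62] j [-0.13  0.43  0.61  1.9  -0.3   0.91 -0.12]
```

Emit:
apply_moves(steps=[[-0.0038,-0.0007,0.004,0,0,0.66],[-0.0038,-0.0007,0.006,0,0,0.66],[-0.0038,-0.0007,0.008,0,0,0.66],[-0.0038,-0.0007,0.009,0,0,0.66],[-0.0038,-0.0007,0.009,0,0,0.66],[-0.0038,-0.0007,0.009,0,0,0.66],[-0.0038,-0.0007,0.008,0,0,0.66],[-0.003,-0.0007,0.004,0,0,0.5],[0,0,0,0,0,0],[0,0,0,0,0,0]])

```text
clock: 33.1
position: [0.4985, -0.2443, 0.0899]
eef_rot: [0.933, 0.359, -0.0, -0.0]
ft_force: [1.1, 0.7, -1.5]
gripper_width: 0.0334
grasp_force: 30.0
```

```bash
python3 mv.py 496.8 -245.8 28 -48.3 8
```

```text
t 33.10 pos [ 498.5 -244.3   89.9] yaw -47.9 tilt 0.01 w 0.0334 gf 30.0 ft [ 1.1  0.7 -1.5]
row [-0.0003  0.      0.0077] [-0.    0.    0.05] j [-0.07  0.48  0.59  1.97 -0.37  0.79 -0.1 ]
```

Emit:
apply_moves(steps=[[-0.0005,0,0.006,0,0,0.2],[-0.0005,0,0.01,0,0,0.2],[-0.0005,0,0.012,0,0,0],[-0.0005,0,0.011,0,0,0],[0,0,0.009,0,0,0],[0,0,0.006,0,0,0],[0,0,0.004,0,0,0],[0,0,0.002,0,0,0],[0,0,0.001,0,0,0],[0,0,0.001,0,0,0]])

```text
clock: 33.93
position: [0.4974, -0.2456, 0.0282]
eef_rot: [0.934, 0.356, 0.0, 0.0]
ft_force: [0.0, -0.7, -1.0]
gripper_width: 0.0337
grasp_force: 30.0
```

Emit:
apply_moves(steps=[[0,0,0.0004,0,0,0],[0,0,0.0004,0,0,0],[0,0,0.0004,0,0,0],[0,0,0.0004,0,0,0],[0,0,0,0,0,0],[0,0,0,0,0,0],[0,0,0,0,0,0],[0,0,0,0,0,0],[0,0,0,0,0,0],[0,0,0,0,0,0]])

```text
clock: 34.77
position: [0.4972, -0.2454, 0.0265]
eef_rot: [0.934, 0.356, 0.0, -0.0]
ft_force: [-0.5, 0.4, -0.9]
gripper_width: 0.0336
grasp_force: 30.0
```

Emit:
apply_moves(steps=[[0,0,0.0004,0,0,0],[0,0,0.0004,0,0,0],[0,0,0.0004,0,0,0],[0,0,0.0003,0,0,0],[0,0,0,0,0,0],[0,0,0,0,0,0],[0,0,0,0,0,0],[0,0,0,0,0,0],[0,0,0,0,0,0],[0,0,0,0,0,0]])

```text
clock: 35.6
position: [0.4971, -0.2454, 0.025]
eef_rot: [0.934, 0.356, -0.0, -0.0]
ft_force: [-0.3, 0.5, -0.9]
gripper_width: 0.0341
grasp_force: 30.0
```

Emit:
apply_moves(steps=[[0,0,0.0003,0,0,0],[0,0,0.0003,0,0,0],[0,0,0,0,0,0],[0,0,0,0,0,0],[0,0,0,0,0,0],[0,0,0,0,0,0],[0,0,0,0,0,0],[0,0,0,0,0,0],[0,0,0,0,0,0],[0,0,0,0,0,0]])

```text
clock: 36.43
position: [0.4972, -0.2454, 0.0249]
eef_rot: [0.934, 0.356, 0.0, -0.0]
ft_force: [-1.7, 1.1, 4.4]
gripper_width: 0.0339
grasp_force: 30.0
```

Contact at z=24.9, so I release and retreat.

Emit:
apply_moves(steps=[[0,0,-0.0003,0,0,0],[0,0,0,0,0,0],[0,0,0,0,0,0],[0,0,0,0,0,0],[0,0,0,0,0,0],[0,0,0,0,0,0],[0,0,0,0,0,0],[0,0,0,0,0,0],[0,0,-0.006,0,0,0],[0,0,-0.015,0,0,0]], grip=1)

```text
clock: 37.27
position: [0.4958, -0.2448, 0.0447]
eef_rot: [0.934, 0.356, -0.001, -0.001]
ft_force: [-0.4, -1.4, 1.0]
gripper_width: 0.0858
grasp_force: 0.0
```

Emit:
apply_moves(steps=[[0,0,-0.022,0,0,0],[0,0,-0.025,0,0,0],[0,0,-0.025,0,0,0],[0,0,-0.022,0,0,0],[0,0,-0.01,0,0,0],[0,0,-0.004,0,0,0],[0,0,0,0,0,0],[0,0,0,0,0,0],[0,0,0,0,0,0],[0,0,0,0,0,0]])

```text
clock: 38.1
position: [0.4964, -0.2451, 0.1524]
eef_rot: [0.934, 0.356, -0.001, -0.001]
ft_force: [0.2, 0.7, -0.7]
gripper_width: 0.0868
grasp_force: 0.0
```

```bash
python3 mv.py 582 203 120 55 20
```

```text
t 38.10 pos [ 496.4 -245.1  152.4] yaw -48.2 tilt 0.15 w 0.0868 gf 0.0 ft [ 0.2  0.7 -0.7]
row [0.0257 0.0053 0.0016] [-0.01 -0.   -5.16] j [-0.12  0.4   0.65  1.93 -0.3   0.92 -0.16]
```

Emit:
apply_moves(steps=[[0.0129,0.0026,0,0,0,-2.6],[0.0257,0.0053,0.0016,0,0,-5.2],[0.0257,0.0053,0.0016,0,0,-5.2],[0.0257,0.0053,0.0016,0,0,-5.2],[0.0257,0.0053,0.0016,0,0,-5.2],[0.0257,0.0053,0.0016,0,0,-5.2],[0.0257,0.0053,0.0016,0,0,-5.2],[0.0257,0.0053,0.0016,0,0,-5.2],[0.0257,0.0053,0.0016,0,0,-5.2],[0.0257,0.0053,0.0016,0,0,-5.2]])

```text
clock: 38.93
position: [0.6464, -0.052, 0.1384]
eef_rot: [0.697, 0.717, 0.0, -0.0]
ft_force: [-0.9, -0.4, 0.2]
gripper_width: 0.087
grasp_force: 0.0
```

Emit:
apply_moves(steps=[[0.0257,0.0053,0.0016,0,0,-5.2],[0.0257,0.0053,0.0016,0,0,-5.2],[0.0257,0.0053,0.0016,0,0,-5.2],[0.0257,0.0053,0.0016,0,0,-5.2],[0.0257,0.0053,0.0016,0,0,-5.2],[0.0257,0.0053,0.0016,0,0,-5.2],[0.0257,0.0053,0.0016,0,0,-5.2],[0.0257,0.0053,0.0016,0,0,-5.2],[0.0257,0.0053,0.0016,0,0,-5.2],[0.0129,0.0026,0.001,0,0,-2.6]])

```text
clock: 39.77
position: [0.5942, 0.1877, 0.123]
eef_rot: [0.333, 0.943, 0.001, -0.001]
ft_force: [-0.6, 1.0, -0.7]
gripper_width: 0.0871
grasp_force: 0.0
```

```bash
python3 mv.py 582 203 100 55 8
```

```text
t 39.77 pos [594.2 187.7 123. ] yaw 51.1 tilt 0.19 w 0.0871 gf 0.0 ft [-0.6  1.  -0.7]
row [0.0024 0.0006 0.0029] [ 0.   -0.02 -0.48] j [-0.46  0.48  0.12  1.77 -0.08  0.9   0.59]
```

Emit:
apply_moves(steps=[[0.0028,0.0006,0.003,0,0,-0.5],[0.0028,0.0006,0.003,0,0,-0.5],[0.0028,0.0006,0.003,0,0,-0.5],[0.0028,0.0006,0.003,0,0,-0.5],[0.0028,0.0006,0.003,0,0,-0.5],[0.0028,0.0006,0.003,0,0,-0.5],[0.0028,0.0006,0.003,0,0,-0.5],[0.0028,0.0006,0.002,0,0,-0.4],[0,0,0,0,0,0],[0,0,0,0,0,0]])

```text
clock: 40.6
position: [0.5813, 0.2002, 0.1009]
eef_rot: [0.305, 0.952, 0.0, -0.0]
ft_force: [-0.2, -0.7, -0.1]
gripper_width: 0.0872
grasp_force: 0.0
```

```bash
python3 - <<'E'
from h import *
f=wrist('w9');im=f['img'];p=proj(f,[[.582,.203,.062]])[0];print('pred',p)
h=cv2.cvtColor(im,cv2.COLOR_RGB2HSV)
m=((h[:,:,0]>15)&(h[:,:,0]<32)&(h[:,:,1]>110)&(h[:,:,2]>70)).astype(np.uint8);m[:,:215]=0;m[:,300:]=0;m[260:]=0
ys,xs=np.where(m);print(xs.min(),xs.max(),ys.min(),ys.max())
cv2.imwrite('pics/w9c.png',cv2.resize(im[120:330,160:360][:,:,::-1],(571,600),interpolation=cv2.INTER_CUBIC))
E
python3 mv.py 582 203 27 55 8
```

```text
pred [259.59191336 211.32486656]
240 279 175 226
t 40.65 pos [581.5 200.  101. ] yaw 54.5 tilt 0.02 w 0.0871 gf 0.0 ft [ 0.3  0.7 -0.1]
row [0.0002 0.0003 0.0093] [ 0.    0.   -0.07] j [-0.48  0.5   0.11  1.8  -0.07  0.84  0.61]
```

View pics/w9c.png

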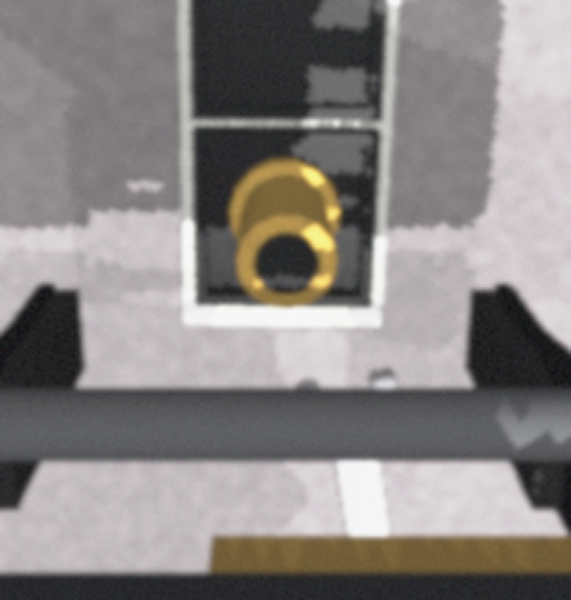

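The brass sleeve's top is at (287,260), raw (260.5,211), against the (259.6,211.3) I predicted. The spanner lies flat below, clear of the fingertips at z=27 mm. I descend and grip.

Emit:
apply_moves(steps=[[0.0003,0.001,0.007,0,0,-0.3],[0.0003,0.001,0.012,0,0,-0.2],[0.0003,0.0005,0.014,0,0,0],[0,0,0.014,0,0,0],[0,0,0.012,0,0,0],[0,0,0.008,0,0,0],[0,0,0.005,0,0,0],[0,0,0.002,0,0,0],[0,0,0,0,0,0],[0,0,0,0,0,0]])

```text
clock: 41.48
position: [0.5825, 0.2027, 0.0273]
eef_rot: [0.301, 0.954, 0.0, 0.0]
ft_force: [-0.8, -0.1, 0.1]
gripper_width: 0.0867
grasp_force: 0.0
```

Emit:
apply_moves(steps=[[0,0,0,0,0,0],[0,0,0,0,0,0],[0,0,0,0,0,0],[0,0,0,0,0,0],[0,0,0,0,0,0],[0,0,0,0,0,0],[0,0,0,0,0,0],[0,0,0,0,0,0],[0,0,0,0,0,0],[0,0,0,0,0,0]], grip=-1, force=20)

```text
clock: 42.32
position: [0.5822, 0.2026, 0.0269]
eef_rot: [0.301, 0.954, 0.0, 0.0]
ft_force: [1.9, 3.0, 0.2]
gripper_width: 0.0285
grasp_force: 1.7
```

Emit:
apply_moves(steps=[[0,0,0,0,0,0],[0,0,0,0,0,0],[0,0,0,0,0,0],[0,0,-0.006,0,0,0],[0,0,-0.015,0,0,0],[0,0,-0.022,0,0,0],[0,0,-0.026,0,0,0],[0,0,-0.026,0,0,0],[0,0,-0.022,0,0,0],[0,0,-0.01,0,0,0]], force=35)

```text
clock: 43.15
position: [0.5832, 0.2027, 0.1571]
eef_rot: [0.301, 0.954, 0.001, 0.002]
ft_force: [0.3, 0.3, -3.0]
gripper_width: 0.0265
grasp_force: 35.0
```

```bash
python3 mv.py 449.1 -288.4 160 -48.3 20
```

```text
t 43.15 pos [583.2 202.7 157.1] yaw 54.9 tilt 0.23 w 0.0265 gf 35.0 ft [ 0.3  0.3 -3. ]
row [-0.0273 -0.0106 -0.0001] [ 0.01 -0.    5.16] j [-0.49  0.43  0.11  1.76 -0.06  0.95  0.61]
```

Emit:
apply_moves(steps=[[-0.0136,-0.0053,0,0,0,2.6],[-0.0273,-0.0106,0,0,0,5.17],[-0.0273,-0.0106,0,0,0,5.17],[-0.0273,-0.0106,0,0,0,5.17],[-0.0273,-0.0106,0,0,0,5.17],[-0.0273,-0.0106,0,0,0,5.17],[-0.0273,-0.0106,0,0,0,5.17],[-0.0273,-0.0106,0,0,0,5.17],[-0.0273,-0.0106,0,0,0,5.17],[-0.0273,-0.0106,0,0,0,5.17]])

```text
clock: 43.98
position: [0.6357, -0.0648, 0.1517]
eef_rot: [0.673, 0.74, -0.002, -0.001]
ft_force: [0.4, -0.1, -2.9]
gripper_width: 0.0266
grasp_force: 35.0
```

Emit:
apply_moves(steps=[[-0.0273,-0.0106,0,0,0,5.17],[-0.0273,-0.0106,0,0,0,5.17],[-0.0273,-0.0106,0,0,0,5.17],[-0.0273,-0.0106,0,0,0,5.17],[-0.0273,-0.0106,0,0,0,5.17],[-0.0273,-0.0106,0,0,0,5.17],[-0.0273,-0.0106,0,0,0,5.17],[-0.0273,-0.0106,0,0,0,5.17],[-0.024,-0.0095,0,0,0,5.17],[-0.012,-0.005,0,0,0,2.6]])

```text
clock: 44.82
position: [0.472, -0.2763, 0.1525]
eef_rot: [0.92, 0.391, -0.002, -0.001]
ft_force: [-1.0, -1.3, -3.3]
gripper_width: 0.0267
grasp_force: 35.0
```

```bash
python3 mv.py 449.1 -288.4 90 -48.3 8
```

```text
t 44.82 pos [ 472.  -276.3  152.5] yaw -43.9 tilt 0.28 w 0.0267 gf 35.0 ft [-1.  -1.3 -3.3]
row [-0.0031 -0.0009  0.0078] [-0.02  0.03  0.55] j [-0.05  0.38  0.64  1.94 -0.28  0.91 -0.03]
```

Emit:
apply_moves(steps=[[-0.0036,-0.0009,0.004,0,0,0.6],[-0.0036,-0.0009,0.007,0,0,0.6],[-0.0036,-0.0009,0.009,0,0,0.6],[-0.0036,-0.0009,0.01,0,0,0.6],[-0.0036,-0.0009,0.01,0,0,0.6],[-0.0036,-0.0009,0.01,0,0,0.6],[-0.0036,-0.0009,0.008,0,0,0.6],[-0.003,-0.0009,0.004,0,0,0.4],[0,0,0,0,0,0],[0,0,0,0,0,0]])

```text
clock: 45.65
position: [0.4517, -0.2878, 0.0918]
eef_rot: [0.933, 0.359, -0.0, -0.0]
ft_force: [-0.9, -0.0, -2.3]
gripper_width: 0.0264
grasp_force: 35.0
```

```bash
python3 mv.py 449.1 -288.4 30 -48.3 8;  python3 -c "
from h import *
f=wrist('w10');print(proj(f,[[.497,-.2454,.058]]))
cv2.imwrite('pics/w10c.png',cv2.resize(f['img'][60:350,110:400][:,:,::-1],(580,580),interpolation=cv2.INTER_CUBIC))"
```

```text
t 45.65 pos [ 451.7 -287.8   91.8] yaw -47.9 tilt 0.01 w 0.0264 gf 35.0 ft [-0.9 -0.  -2.3]
row [-0.0003 -0.0002  0.0077] [-0.    0.    0.05] j [ 0.02  0.45  0.61  2.02 -0.37  0.78  0.01]
[[254.51594048 131.61629784]]
```

View pics/w10c.png

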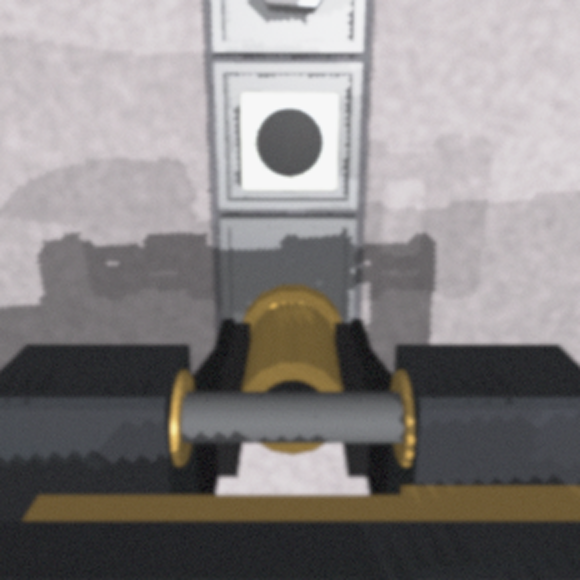

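The housing is centred in pocket 3 at (289,142). The sleeve is held upright in line above pocket 4, so I lower it.

Emit:
apply_moves(steps=[[-0.0006,-0.0004,0.006,0,0,0.2],[-0.0006,-0.0004,0.01,0,0,0.2],[-0.0006,-0.0004,0.012,0,0,0],[-0.0006,-0.0003,0.011,0,0,0],[0,0,0.009,0,0,0],[0,0,0.006,0,0,0],[0,0,0.004,0,0,0],[0,0,0.002,0,0,0],[0,0,0.001,0,0,0],[0,0,0.001,0,0,0]])

```text
clock: 46.53
position: [0.4493, -0.2883, 0.03]
eef_rot: [0.935, 0.356, 0.0, 0.0]
ft_force: [0.7, 0.2, -2.6]
gripper_width: 0.0269
grasp_force: 35.0
```

Emit:
apply_moves(steps=[[0,0,0.0004,0,0,0],[0,0,0.0004,0,0,0],[0,0,0.0004,0,0,0],[0,0,0,0,0,0],[0,0,0,0,0,0],[0,0,0,0,0,0],[0,0,0,0,0,0],[0,0,0,0,0,0],[0,0,0,0,0,0],[0,0,0,0,0,0]])

```text
clock: 47.37
position: [0.449, -0.2881, 0.0287]
eef_rot: [0.935, 0.356, 0.0, -0.0]
ft_force: [0.7, 0.9, -3.1]
gripper_width: 0.0266
grasp_force: 35.0
```

Emit:
apply_moves(steps=[[0,0,0.0004,0,0,0],[0,0,0.0004,0,0,0],[0,0,0.0004,0,0,0],[0,0,0.0003,0,0,0],[0,0,0,0,0,0],[0,0,0,0,0,0],[0,0,0,0,0,0],[0,0,0,0,0,0],[0,0,0,0,0,0],[0,0,0,0,0,0]])

```text
clock: 48.2
position: [0.449, -0.2881, 0.0272]
eef_rot: [0.935, 0.356, 0.0, -0.0]
ft_force: [-0.3, 0.3, -2.8]
gripper_width: 0.0265
grasp_force: 35.0
```

Emit:
apply_moves(steps=[[0,0,0.0004,0,0,0],[0,0,0.0004,0,0,0],[0,0,0,0,0,0],[0,0,0,0,0,0],[0,0,0,0,0,0],[0,0,0,0,0,0],[0,0,0,0,0,0],[0,0,0,0,0,0],[0,0,0,0,0,0],[0,0,0,0,0,0]])

```text
clock: 49.03
position: [0.4491, -0.2881, 0.0269]
eef_rot: [0.935, 0.356, 0.0, -0.0]
ft_force: [-1.4, 2.0, 5.0]
gripper_width: 0.0264
grasp_force: 35.0
```

Emit:
apply_moves(steps=[[0,0,-0.0004,0,0,0],[0,0,0,0,0,0],[0,0,0,0,0,0],[0,0,0,0,0,0],[0,0,0,0,0,0],[0,0,0,0,0,0],[0,0,0,0,0,0],[0,0,0,0,0,0],[0,0,-0.006,0,0,0],[0,0,-0.015,0,0,0]], grip=1)

```text
clock: 49.87
position: [0.4478, -0.2873, 0.0469]
eef_rot: [0.935, 0.356, -0.001, -0.001]
ft_force: [0.3, 0.3, 0.2]
gripper_width: 0.0837
grasp_force: 0.0
```

Emit:
apply_moves(steps=[[0,0,-0.022,0,0,0],[0,0,-0.03,0,0,0],[0,0,-0.03,0,0,0],[0,0,-0.03,0,0,0],[0,0,-0.03,0,0,0],[0,0,-0.02,0,0,0],[0,0,-0.01,0,0,0],[0,0,0,0,0,0],[0,0,0,0,0,0],[0,0,0,0,0,0]])

```text
clock: 50.7
position: [0.4482, -0.2873, 0.2183]
eef_rot: [0.934, 0.356, -0.001, -0.001]
ft_force: [-0.0, 0.6, -0.6]
gripper_width: 0.0869
grasp_force: 0.0
```

```bash
python3 - <<'E'
from h import *
from plant import imaging
f=wrist('w11')
g=imaging.grab_frame('scene');t=imaging.grab_frame('top')
a=cv2.resize(g['img'][110:210,150:250],(390,390),interpolation=cv2.INTER_CUBIC);b=cv2.resize(f['img'][0:270,120:390],(390,390),interpolation=cv2.INTER_CUBIC)
cv2.imwrite('pics/fin.png',np.hstack([a,b])[:,:,::-1])
print(proj(f,[[.449,-.288,.062],[.497,-.2454,.058],[.5456,-.2028,.07],[.5925,-.1608,.08]]))
E
python3 mv.py 449 -288 190 -48.3 8
```

```text
[[257.18956706 175.51099081]
 [257.40963074 119.68320221]
 [258.10333766  55.301404  ]
 [258.19850524 -21.30267384]]
t 50.85 pos [ 448.3 -287.6  218.4] yaw -48.3 tilt 0.17 w 0.0870 gf 0.0 ft [-0.6  1.   0.7]
row [0.     0.0001 0.0035] [-0.02  0.01 -0.  ] j [-0.09  0.28  0.71  1.91 -0.21  1.03 -0.13]
```

View pics/fin.png

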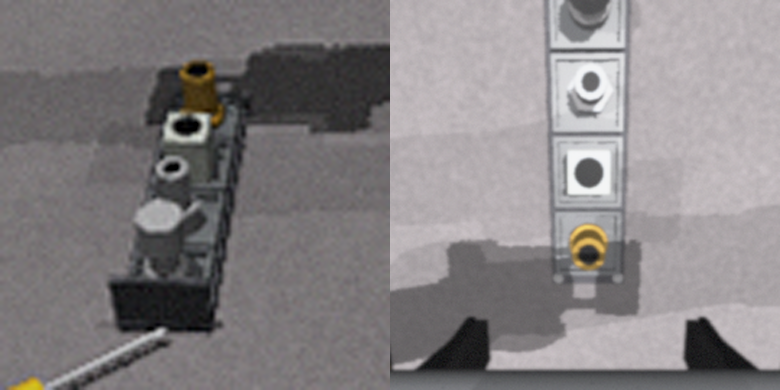

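All four parts stand upright and centred. From the plate in the scene crop they are spool (158,235), fitting (170,178), housing (188,140) and sleeve (198,90). The tools are untouched and the gripper is clear, so I hand the job in.

```bash
python3 -c "
from plant import job
print(job.sign_off())"
```

```text
the job is handed in; nothing more can be done
None
```

I moved the spool, fitting, housing and sleeve to places 1–4 of the empty rack in the same order from its end plate, all upright and released in the last images, and handed the job in at about 51 s; sign-off returned no verdict.

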